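# Load the jar carrier and clamp it for mixing

## Robot

A 6-joint arm with a two-finger parallel gripper is mounted at the origin on a cart in front of the work surface, level with it; the furniture and walls round the work are solid. World frame = base frame: x ahead of the robot, y to its left, z up, the work surface at z = 0. Lengths are in m, angles in rad, forces in N, time in s.
With the tool pointing down it reaches from about 0.35 to 0.975 m from the base axis. Payload 4.9 kg.
Tool frame: the origin (TCP) lies midway between the tips of the shut fingers; the grasp point (between the pads) lies 19 mm behind it; z points along the fingers, y is the line along which they close (so a half turn about z gives the same grasp; the last joint's range is limited). The gripper opens to 85 mm and grips with 20 to 120 N. Pads are 22 mm wide; open, the fingers measure 114 mm over their backs; the gripper's body (76 mm by 85 mm) begins 54 mm behind the grasp point. The pads swing forward as they close: fully open they stand 13 mm farther back than shut.
Start: joints at [-1.432, 0.053, 1.613, -0, 1.476, -0.119], TCP at [0.159, -0.604, 0.231] pointing down, gripper open.
Joint ranges: [-3.01, 3.01], [-1.01, 2.22], [0.06, 2.58], [-1.02, 4.17], [0.09, 2.62], [-3.14, 3.14]. Speed limits (rad/s): [2.57, 2.57, 3.14, 3.14, 3.14, 3.14].

## Interface

Orientations are given as a rotation vector (axis times angle).
In Python, from station import ctrl gives the robot as it stands.
- The arm moves only by the tool step_arm, never from a script. Its argument "targets" is a list of rows, each an object with "travel": the shift along the world's x, y, z as a fraction of full scale, a list of three; "angular": the turn, a rotation vector about the world's x, y, z as a fraction of full scale, a list of three; "gripper": the opening, from 0 (shut) to 1 (fully open). In form: [{"travel": [x, y, z], "angular": [rx, ry, rz], "gripper": gripper}, ...]. A call has 1 to 10 rows; each row is the pose to reach, as a shift and turn from the pose commanded when the call began; what a row does not reach only later rows make up. Full scale, the value 1, is 0.6 m for a shift and pi/4 rad for a turn. A row lasts 1/10 s, in which the tool goes at most 50 mm and 8.59 degrees, less where a joint would pass 70% of its speed; a pose out of reach is approached as far as the arm can. A call with a number of a shift or a turn outside -1 to 1 is refused whole. A call with a gripper value outside its range is refused whole. The fingers move at their own pace and stop on an object; "squeeze" is the grip in N (left out, the last holds). Time passes only in rows, so rows that repeat a pose let the fingers close. It gives the time, the measured TCP pose, the force, the opening and the grip force at its end, in the units of the state.
- ctrl.get_obs(): the state, without advancing time (a new reading comes with each control period).
- ctrl.get_image(name): name is "scene" or "side" or "wrist"; returns a dict with "img" (384x512x3 uint8, red, green, blue), "fx", "fy", "cx", "cy" (pixels), "rvec" (rotation vector, rad) and "tvec" (3), from world to camera coordinates, as OpenCV has them. Camera axes: x right, y down, z forward; pixel columns grow to the right and rows downward; lengths in m; the calibration is good to about 2 mm. A picture is of the moment at which its call begins. There is no depth.
- ctrl.finish_job(): hands the job in; it is judged then, once.
The state is a dict: "t": time; "q": joint angles; "dq": joint speeds; "effort": joint torques, N m; "tool_pos": TCP position; "tool_rot": TCP orientation; "contact_force": force on the tool from outside, world axes, zero at the start; "wrist_torque": the same for the moment, N m; "opening": finger opening in m; "grip_force": force on a finger pad.
Only numpy, scipy, OpenCV 4.12 (cv2) and the standard library are available. Lean on these libraries where they do the work, as an engineer would, in place of code of your own. Each camera call takes 0.05 s, during which the arm holds its last target. There are 200 camera calls.

## Task

Get the batch of paint sample jars ready for mixing: push the empty carrier along its rail until it clicks into the middle (loading) detent, then stand every jar that is on the bench upright in a carrier pocket of its own. Push the loaded carrier on to the last detent, by the clamp, and only then crank the handwheel clockwise until the jaw's pointer stands at the long line of the scale. If a jar gets knocked, put it right, and leave the tub, the tape and the bottles where they are.

Things in the scene. Friction and masses are not known exactly. Their poses are not given: they have to be found in the camera images.
- slide_base: the clamping slide, fixed: aluminium plate 90 x 660 x 12 mm with two guide bars, at its +y end a grey gear head with a handwheel and, on the robot's side, a scale strip. Origin at bench level on the rail's centre line; y runs along the rail towards the handwheel, x across it away from the robot, z up. The plate runs from y = -0.315 to 0.345
- carrier (a joint): carrier travel along the slide's +y, m: stops at 0 and 0.215, middle (loading) detent at 0.100, last detent (at the clamp) at 0.200. It stays where left; 2 N moves it, 6 N takes it into or out of a detent (pulls in over the last 4 mm). A small dark finger at its middle, on the robot's side, points at black lines on the plate for 0 (y = -0.13 of the slide) and both detents. Can be over-pushed
- carrier_knob (a point): upright black knob for moving the carrier, 24 mm in diameter, on its -y end, 148 mm from the carrier's middle on the rail's centre line; the point lies on the knob's axis at bench height 72 mm, the knob spans heights 44 to 90 mm. Grip it from above or push it; the nearest jar pocket's centre is 58 mm away
- pocket_0 (a point): centre of the floor of one of the four square pockets in a row along the carrier (pocket_0 next to the knob, 60 mm apart). Floor 30 mm above the bench; inside 56 x 56 mm, walls 4 mm thick and 10 mm high; the point's axes are those of the slide
- pocket_1 (a point): centre of the floor of pocket number 1, the same as pocket_0
- pocket_2 (a point): centre of the floor of pocket number 2, the same as pocket_0
- pocket_3 (a point): centre of the floor of pocket number 3, the same as pocket_0
- jar_0: sample jar with a white screw lid, upright cylinder 48 mm in diameter, 58 mm high, about 0.12 kg, origin at the centre of its underside, z up through the lid. Three or four such jars are there; the absent one reads None
- jar_1: sample jar with a white screw lid, upright cylinder 48 mm in diameter, 58 mm high, about 0.12 kg, origin at the centre of its underside, z up through the lid. Three or four such jars are there; the absent one reads None
- jar_2: sample jar with a white screw lid, upright cylinder 48 mm in diameter, 58 mm high, about 0.12 kg, origin at the centre of its underside, z up through the lid. Three or four such jars are there; the absent one reads None
- jar_3: sample jar with a white screw lid, upright cylinder 48 mm in diameter, 58 mm high, about 0.12 kg, origin at the centre of its underside, z up through the lid. Three or four such jars are there; the absent one reads None
- wheel (a joint): angle of the handwheel, rad, growing clockwise seen from above; one turn (6.283) moves the jaw 10 mm; it stays where it is left. At 0 the crank grip lies on the slide's -x side of the wheel's axis (the robot's side). Stops at -0.1 and 25. Turning it takes about 3 N at the crank grip
- jaw (a joint): position of the clamp jaw, m: 0 is right back, it grows as the jaw moves along -y of the slide towards the carrier; the pointer stands at the long line of the scale at 0.030, where the jaw meets a carrier that is in the last detent. Equals wheel angle x 0.010 / 6.283
- wheel_center (a point): point on the handwheel's upright axis at the height of the crank grip's middle, 112 mm above the bench; the wheel is a black disc 104 mm in diameter whose top is at 87 mm, with a hub 28 mm wide whose top is at 92 mm
- crank_knob (a point): middle of the upright steel crank grip, 18 mm in diameter, spanning heights 92 to 132 mm, 42 mm from the wheel's axis; it spins freely on its pin, so it can be gripped from above and led round with the tool's direction unchanged
- mixing_tub: white plastic tub with mint paint at the rim, 74 mm wide and high, a bystander; origin under its centre
- tape: roll of masking tape lying flat, 104 mm wide, 18 mm high, a bystander; origin under its centre
- cream_bottle: cream squeeze bottle with a red cap, 62 mm in diameter, 228 mm high, a bystander behind the rail; origin under its centre
Things that resemble listed ones, but are neither listed nor needed, are in the scene too. Leave any orange or pink look-alike of the jar_2 alone.

How it is judged:
By the outcome, as a careful person would: the job done as asked, in the order asked, and still so for the second after the job is handed in, with the robot touching nothing.
Of jar_0, jar_1, jar_2, jar_3 only 3 to 4 are there at a start; the rules pass over those that are not, and their reading is None.
At some moment in a run one of jar_0, jar_1, jar_2, jar_3 may be knocked a few centimetres aside while the robot is not near it.
It also fails if it takes over 184 s, if anything falls off the work surface, if the arm or the gripper's body presses on something with over 40 N, if the wrist force passes 120 N, or if a joint passes its speed limit or range.

## Working session

There is one attempt and no reset: what is moved stays moved. The work goes in short steps, Python scripts to look and compute and a tool call to move; the robot and the scene stay as the last step left them, time stands still between calls to the robot, and variables do not carry over. Pictures are saved under pics/ and viewed, at most 14 in all, crops included, and the job is handed in when it is done.

Besides the shell and the picture viewer there is one more tool, called after "Emit:" as name(argument=value, ...), one argument or row to a line, values as JSON. step_arm: Moves the arm, as the interface text tells. Its arguments: {"type":"object","properties":{"targets":{"type":"array"},"squeeze":{"type":"number"}},"required":["targets"]}

```bash
ls; mkdir -p pics; cat > h.py <<'E'
import numpy as np, cv2
from station import ctrl
def cam(n):
    d=ctrl.get_image(n); R=cv2.Rodrigues(np.array(d["rvec"],float))[0]; t=np.array(d["tvec"],float)
    K=np.array([[d["fx"],0,d["cx"]],[0,d["fy"],d["cy"]],[0,0,1.]])
    return dict(img=d["img"],R=R,t=t,K=K,C=-R.T@t)
def ray(c,u,v):
    r=c["R"].T@np.linalg.inv(c["K"])@np.array([u,v,1.]); return r/np.linalg.norm(r)
def plane(c,u,v,z):
    r=ray(c,u,v); return c["C"]+r*(z-c["C"][2])/r[2]
def proj(c,p):
    q=c["K"]@(c["R"]@np.asarray(p,float)+c["t"]); return q[:2]/q[2]
def tri(c1,p1,c2,p2):
    a,b=ray(c1,*p1),ray(c2,*p2); s=np.linalg.lstsq(np.c_[a,-b],c2["C"]-c1["C"],rcond=None)[0]
    x,y=c1["C"]+a*s[0],c2["C"]+b*s[1]; return (x+y)/2,np.linalg.norm(x-y)
def save(c,n,box=None,k=1):
    i=c["img"][:,:,::-1]
    if box: i=i[box[1]:box[3],box[0]:box[2]]
    cv2.imwrite("pics/"+n,cv2.resize(i,None,fx=k,fy=k,interpolation=cv2.INTER_CUBIC))
E
python3 - <<'E'
from h import *
import pickle
for n in("scene","side","wrist"):
    c=cam(n);save(c,n+"0.png",k=1.5);pickle.dump(c,open(n+".pkl","wb"));print(n,c["C"],c["R"][2])
print(ctrl.get_obs())
E
```

```text
pics
scene [-0.14998711  0.91896137  0.94883553] [ 0.47346368 -0.6526152  -0.59154504]
side [0.42618812 0.9315229  0.83912141] [ 0.07882538 -0.78666494 -0.61232739]
wrist [ 0.23134441 -0.58535034  0.37279086] [-0.28275332 -0.07313003 -0.95640084]
{'t': 0.15, 'q': array([-1.43198538e+00,  5.32174123e-02,  1.61399830e+00, -2.19280896e-05,
        1.47601748e+00, -1.19012667e-01]), 'dq': array([ 0.00097428, -0.00285789, -0.00545215, -0.00094626, -0.0014718 ,
        0.00081074]), 'effort': array([-3.36562061e-04, -3.94244385e+01, -3.70722198e+01, -1.41792934e-04,
        4.67669684e-03, -1.00778189e-05]), 'tool_pos': array([ 0.15927754, -0.60384652,  0.23032611]), 'tool_rot': array([-3.11389784e+00, -4.03660015e-01,  5.97635746e-05]), 'contact_force': array([ 0.15875491,  0.51895588, -0.19696511]), 'wrist_torque': array([ 0.01722925, -0.05242784,  0.02133317]), 'grip_force': 0.0, 'opening': 0.08550710557897023}
```

View pics/scene0.png

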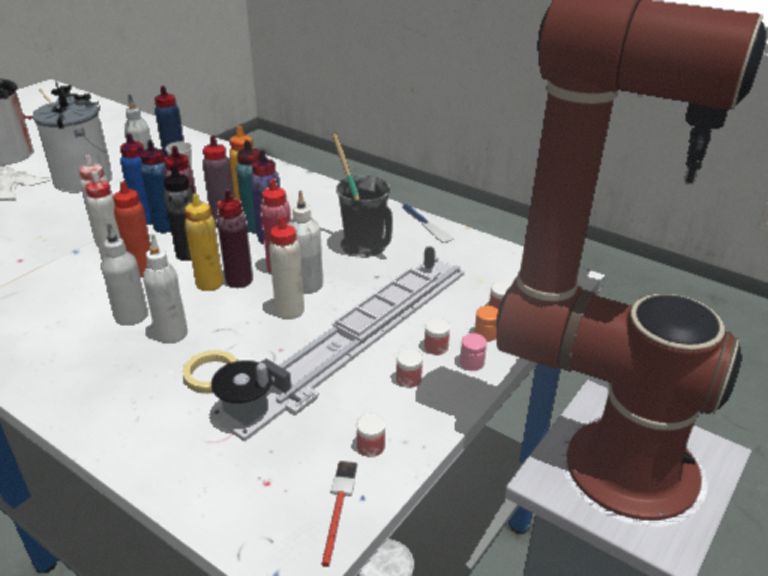

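View pics/side0.png

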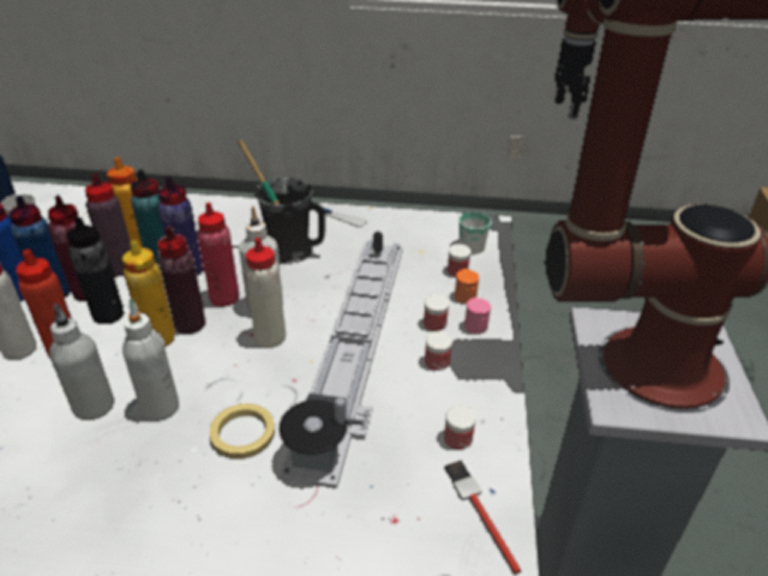

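The views (1.5x scale) show four red jars with white lids, at side (459,258), (436,310), (438,348) and (460,425). The look-alikes are orange (466,285) and pink (477,315). The tub is at (475,230), the knob at (377,243), the wheel at (313,425), and the crank grip near scene (262,375). Next, close crops.

```bash
python3 - <<'E'
from h import *
import pickle
s=pickle.load(open("side.pkl","rb"));save(s,"side_c.png",(180,130,350,330),3.0)
s=pickle.load(open("scene.pkl","rb"));save(s,"scene_c.png",(130,155,350,310),3.6)
E
```

```text
(no output)
```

View pics/side_c.png

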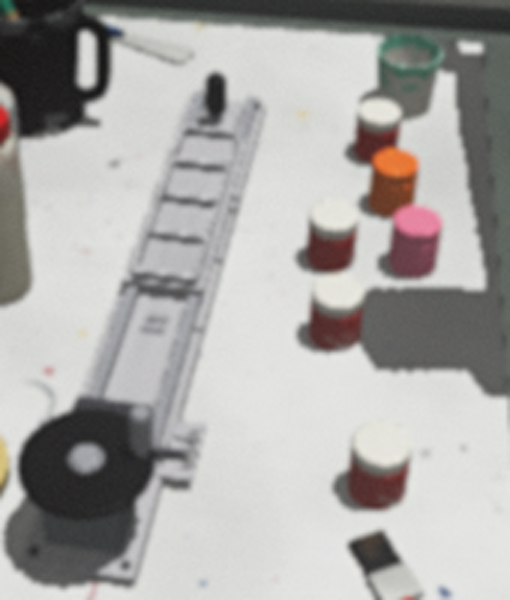

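View pics/scene_c.png

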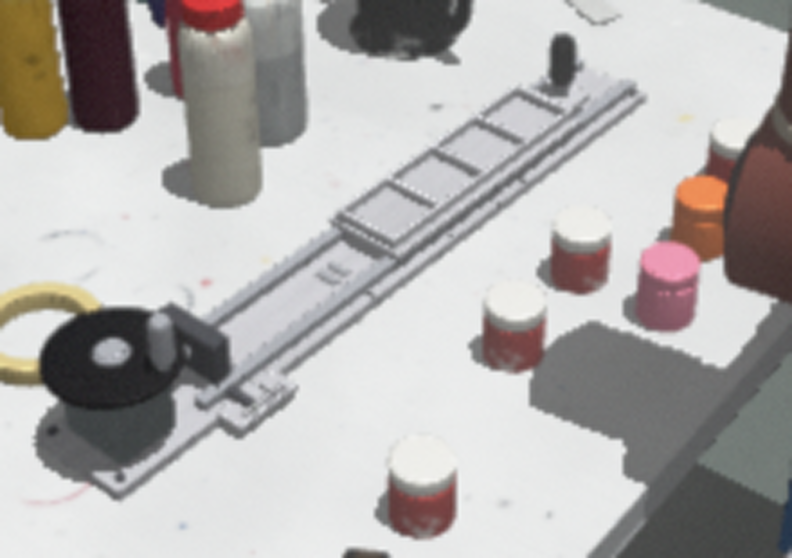

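Crops confirm the choice: four red/white jars, with orange and pink left alone. Jar A lies beside the tub. The crank grip is on the carrier/robot side of the wheel. Next, triangulate.

```bash
python3 - <<'E'
from h import *
import pickle
s=pickle.load(open("side.pkl","rb"));c=pickle.load(open("scene.pkl","rb"))
S=lambda x,y:(180+x/3-.33,130+y/3-.33); Z=lambda x,y:(130+x/3.6-.36,155+y/3.6-.36)
P={"A":((379,107),(742,128)),"B":((334,208),(582,222)),"C":((338,288),(515,298)),"D":((380,440),(423,455)),
"knobtop":((216,78),(563,40)),"hub":((86,457),(111,350)),"griptop":((139,409),(160,318)),
"carr_nearcorner":((192,290),(398,250)),"carr_farcorner":((126,282),(337,217)),
"plate_end_far":((262,103),(640,95)),"plate_near":((131,580),(120,495))}
for k,(a,b) in P.items():
    p,e=tri(s,S(*a),c,Z(*b));print(k,p.round(4),round(e*1e3,1),"planes .058",plane(s,*S(*a),.058)[:2].round(4))
for k,h in (("knobtop",.09),("hub",.092),("griptop",.132)):
    print(k,plane(s,*S(*P[k][0]),h).round(4),plane(c,*Z(*P[k][1]),h).round(4))
E
```

```text
A [ 0.3877 -0.2604  0.0547] 1.2 planes .058 [ 0.3878 -0.2543]
B [ 0.4268 -0.0649  0.0598] 4.7 planes .058 [ 0.4272 -0.0709]
C [0.4177 0.0447 0.0569] 0.6 planes .058 [0.4177 0.0455]
D [0.3758 0.2186 0.0547] 0.9 planes .058 [0.376  0.2222]
knobtop [ 0.5643 -0.2442  0.0866] 1.0 planes .058 [ 0.5694 -0.288 ]
hub [0.5963 0.2937 0.0881] 0.6 planes .058 [0.603  0.2685]
griptop [0.5575 0.2789 0.1287] 0.5 planes .058 [0.5707 0.2136]
carr_nearcorner [0.5551 0.014  0.0146] 4.2 planes .058 [0.5478 0.0652]
carr_farcorner [0.6179 0.0163 0.0205] 5.6 planes .058 [0.6083 0.0621]
plate_end_far [ 0.5188 -0.3133  0.0105] 3.6 planes .058 [ 0.5139 -0.2449]
plate_near [0.5575 0.3363 0.0018] 0.3 planes .058 [0.5487 0.3761]
knobtop [ 0.5635 -0.238   0.09  ] [ 0.5619 -0.2404  0.09  ]
hub [0.5953 0.2974 0.092 ] [0.5931 0.2962 0.092 ]
griptop [0.557  0.2816 0.132 ] [0.5545 0.2818 0.132 ]
```

Emit:
step_arm(
  targets=[
    {"travel":[0.55,0.65,0.12],"angular":[0,0,0.8],"gripper":0.6},
    {"travel":[0.55,0.65,0.12],"angular":[0,0,0.8],"gripper":0.6},
    {"travel":[0.55,0.65,0.12],"angular":[0,0,0.8],"gripper":0.6},
    {"travel":[0.55,0.65,0.12],"angular":[0,0,0.8],"gripper":0.6},
    {"travel":[0.55,0.65,0.12],"angular":[0,0,0.8],"gripper":0.6},
    {"travel":[0.55,0.65,0.12],"angular":[0,0,0.8],"gripper":0.6},
    {"travel":[0.55,0.65,0.12],"angular":[0,0,0.8],"gripper":0.6},
    {"travel":[0.55,0.65,0.12],"angular":[0,0,0.8],"gripper":0.6},
    {"travel":[0.55,0.65,0.12],"angular":[0,0,0.8],"gripper":0.6},
    {"travel":[0.55,0.65,0.12],"angular":[0,0,0.8],"gripper":0.6},
  ],
)

```text
t: 1.15
tool_pos: [0.48, -0.2245, 0.3012]
tool_rot: [2.838, 1.347, 0.0]
contact_force: [0.7, -0.7, 0.4]
opening: 0.0513
grip_force: 0.0
```

Emit:
step_arm(
  targets=[
    {"travel":[0,0,0],"angular":[0,0,0.8],"gripper":0.6},
    {"travel":[0,0,0],"angular":[0,0,0.8],"gripper":0.6},
    {"travel":[0,0,0],"angular":[0,0,0.8],"gripper":0.6},
    {"travel":[0,0,0],"angular":[0,0,0.8],"gripper":0.6},
    {"travel":[0,0,0],"angular":[0,0,0.8],"gripper":0.6},
    {"travel":[0,0,0],"angular":[0,0,0.8],"gripper":0.6},
  ],
)

```text
t: 1.75
tool_pos: [0.479, -0.2263, 0.3008]
tool_rot: [-2.285, -2.155, 0.0]
contact_force: [-1.1, 0.1, -0.5]
opening: 0.0511
grip_force: 0.0
```

```bash
python3 - <<'E'
from h import *
import pickle
c=cam("wrist");save(c,"w1.png",k=1.5);pickle.dump(c,open("w1.pkl","wb"));print(c["C"],c["R"][2],c["K"])
o=ctrl.get_obs();print(o["t"],o["tool_pos"],o["tool_rot"],o["q"],o["opening"])
R=cv2.Rodrigues(o["tool_rot"])[0];print(R,np.degrees(np.arctan2(R[1,0],R[0,0])))
E
```

```text
[ 0.48344401 -0.1522591   0.44341033] [-0.0174795  -0.29182937 -0.95631066] [[306.74237576   0.         254.75091495]
 [  0.         306.74237576 191.22003346]
 [  0.           0.           1.        ]]
1.8 [ 0.47904089 -0.22635785  0.30086944] [-2.28555737e+00 -2.15493393e+00  1.41583021e-04] [-5.81926835e-01 -2.08129786e-01  1.74478966e+00 -1.08862424e-05
  1.60527751e+00 -5.23111291e-01] 0.050961119821954275
[[ 5.87820364e-02  9.98270798e-01 -2.93973514e-04]
 [ 9.98270828e-01 -5.87819851e-02  1.80389428e-04]
 [ 1.62797151e-04 -3.04068841e-04 -9.99999941e-01]] 86.63009476474753
```

View pics/w1.png

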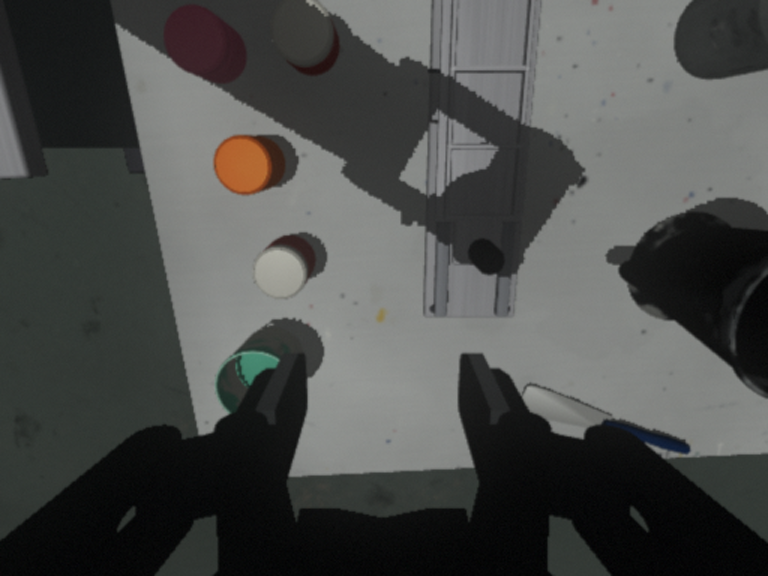

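The wrist view (1.5x) shows the rail with its plate end corners at (424,317) and (514,317). The knob top is at about (489,258), jar A's lid at (281,272), orange at (248,164), and the tub at (255,382). The fingers open across the rail.

```bash
python3 - <<'E'
from h import *
import pickle
c=pickle.load(open("w1.pkl","rb"));s=pickle.load(open("side.pkl","rb"));z=pickle.load(open("scene.pkl","rb"))
P=lambda x,y,h:plane(c,x/1.5-.17,y/1.5-.17,h).round(4)
print("end",P(424,317,.012),P(514,317,.012),"edges",P(432,0,.012),P(540,0,.012))
print("A",P(281,272,.058),"knob",P(489,258,.09),"tub",P(255,382,.074),"orange",P(244,164,.058))
# triangulate knob and jar A against side
S=lambda x,y:(180+x/3-.33,130+y/3-.33)
for k,a,b in(("A",(379,107),(281,272)),("knob",(216,76),(489,258))):
    print(k,tri(s,S(*a),c,(b[0]/1.5-.17,b[1]/1.5-.17)))
# dark blob of the knob
i=c["img"][155:185,305:345].astype(int).max(2);m=(i<35).astype(np.uint8)
n,l,st,ce=cv2.connectedComponentsWithStats(m)
for j in range(1,n): 
  if st[j,4]>20: print(st[j]+np.array([305,155,0,0,0]),ce[j]+[305,155])
E
```

```text
end [ 0.5153 -0.3176  0.012 ] [ 0.6051 -0.3228  0.012 ] edges [ 0.5308 -0.0395  0.012 ] [ 0.6196 -0.0448  0.012 ]
A [ 0.3894 -0.2511  0.058 ] knob [ 0.5622 -0.2411  0.09  ] tub [ 0.3575 -0.3471  0.074 ] orange [ 0.3706 -0.1593  0.058 ]
A (array([ 0.38888413, -0.25079715,  0.05993014]), np.float64(0.0019848628843257016))
knob (array([ 0.56304411, -0.24107593,  0.09035553]), np.float64(0.0017118289041625084))
[312 159  25  23 408] [323.89705882 170.31127451]
```

Emit:
step_arm(
  targets=[
    {"travel":[0.07,-0.012,-0.06],"angular":[0,0,0],"gripper":0.6},
    {"travel":[0.14,-0.024,-0.12],"angular":[0,0,0],"gripper":0.6},
    {"travel":[0.14,-0.024,-0.2],"angular":[0,0,0],"gripper":0.6},
    {"travel":[0.14,-0.024,-0.27],"angular":[0,0,0],"gripper":0.6},
    {"travel":[0.14,-0.024,-0.33],"angular":[0,0,0],"gripper":0.6},
    {"travel":[0.14,-0.024,-0.37],"angular":[0,0,0],"gripper":0.6},
    {"travel":[0.14,-0.024,-0.405],"angular":[0,0,0],"gripper":0.6},
    {"travel":[0.14,-0.024,-0.405],"angular":[0,0,0],"gripper":0.6},
  ],
)

```text
t: 2.6
tool_pos: [0.5605, -0.2394, 0.0539]
tool_rot: [-2.28, -2.151, 0.004]
contact_force: [-0.3, 0.5, 0.1]
opening: 0.0515
grip_force: 0.0
```

Emit:
step_arm(
  targets=[
    {"travel":[0,0,0],"angular":[0,0,0],"gripper":0},
    {"travel":[0,0,0],"angular":[0,0,0],"gripper":0},
    {"travel":[0,0,0],"angular":[0,0,0],"gripper":0},
    {"travel":[0,0,0],"angular":[0,0,0],"gripper":0},
    {"travel":[0,0,0],"angular":[0,0,0],"gripper":0},
  ],
  squeeze=40,
)

```text
t: 3.1
tool_pos: [0.5645, -0.2415, 0.0601]
tool_rot: [2.281, 2.155, 0.002]
contact_force: [0.8, 0.3, 5.3]
opening: 0.0231
grip_force: 40.0
```

Emit:
step_arm(
  targets=[
    {"travel":[0.001,0.02,0],"angular":[0,0,0],"gripper":0},
    {"travel":[0.002,0.04,0],"angular":[0,0,0],"gripper":0},
    {"travel":[0.003,0.06,0],"angular":[0,0,0],"gripper":0},
    {"travel":[0.004,0.075,0],"angular":[0,0,0],"gripper":0},
    {"travel":[0.005,0.088,0],"angular":[0,0,0],"gripper":0},
    {"travel":[0.005,0.096,0],"angular":[0,0,0],"gripper":0},
    {"travel":[0.005,0.096,0],"angular":[0,0,0],"gripper":0},
    {"travel":[0.005,0.096,0],"angular":[0,0,0],"gripper":0},
  ],
)

```text
t: 3.9
tool_pos: [0.568, -0.1815, 0.0601]
tool_rot: [2.282, 2.157, 0.007]
contact_force: [4.1, 5.8, 7.7]
opening: 0.0225
grip_force: 40.4
```

```bash
python3 - <<'E'
from h import *
o=ctrl.get_obs();print(o["t"],o["tool_pos"],o["contact_force"])
c=cam("side");save(c,"s2.png",(215,150,275,260),5.4)
E
```

```text
3.9 [ 0.56802718 -0.18145322  0.060142  ] [4.1367203  5.79494334 7.7003805 ]
```

View pics/s2.png

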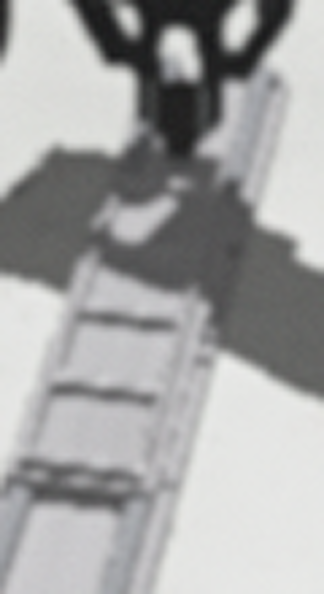

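Emit:
step_arm(
  targets=[
    {"travel":[0,0,0],"angular":[0,0,0],"gripper":0.6},
    {"travel":[0,0,0],"angular":[0,0,0],"gripper":0.6},
    {"travel":[0,0,0],"angular":[0,0,0],"gripper":0.6},
    {"travel":[0,0,0.08],"angular":[0,0,0],"gripper":0.6},
    {"travel":[0,0,0.16],"angular":[0,0,0],"gripper":0.6},
    {"travel":[-0.05,0.1,0.25],"angular":[0,0,0],"gripper":0.85},
    {"travel":[-0.115,0.255,0.3],"angular":[0,0,0],"gripper":0.85},
    {"travel":[-0.115,0.255,0.3],"angular":[0,0,0],"gripper":0.85},
    {"travel":[-0.115,0.255,0.3],"angular":[0,0,0],"gripper":0.85},
    {"travel":[-0.115,0.255,0.3],"angular":[0,0,0],"gripper":0.85},
  ],
)

```text
t: 4.95
tool_pos: [0.4967, -0.0274, 0.2405]
tool_rot: [2.277, 2.161, 0.004]
contact_force: [0.8, 0.0, 0.3]
opening: 0.0727
grip_force: 0.0
```

```bash
python3 - <<'E'
from h import *
import pickle
c=cam("wrist");save(c,"w2.png",k=1.5);pickle.dump(c,open("w2.pkl","wb"))
o=ctrl.get_obs();print(o["t"],o["tool_pos"],o["opening"])
uy=np.array([.056,.998]);ux=np.array([.998,-.056]);O=np.array([.5778,-.0057])
for y in(-.13,-.03,.07):print(y,(proj(c,[*(O+y*uy-.045*ux),.012])+.17)*1.5)
E
```

```text
5.0 [ 0.49692724 -0.02893101  0.23910344] 0.07250382976508292
-0.13 [420.28845969 356.88851876]
-0.03 [423.66499983 245.87838853]
0.07 [427.60752416 116.26046011]
```

View pics/w2.png

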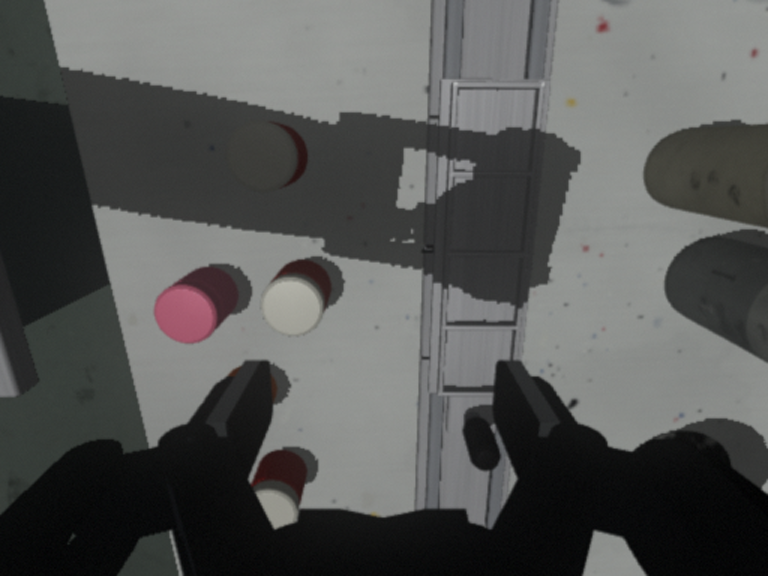

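The wrist view shows jar B's lid at (293,306), C's at (264,156), pink at (187,313), and A's at (275,505). The carrier walls are at rows 83/173/253/326/392, the line marks at (432,117) and (425,357), and the finger at (428,250) beside the middle line.

```bash
python3 - <<'E'
from h import *
import pickle
c=pickle.load(open("w2.pkl","rb"));s=pickle.load(open("side.pkl","rb"));w1=pickle.load(open("w1.pkl","rb"))
P=lambda x,y,h:plane(c,x/1.5-.17,y/1.5-.17,h)
uy=np.array([.056,.998]);ux=np.array([.998,-.056]);O=np.array([.5778,-.0057])
sl=lambda p:np.array([(p[:2]-O)@ux,(p[:2]-O)@uy]).round(4)
g=c["img"].astype(int).sum(2)
for r in (75,76,77,78,79,80,160,162,163,164,165,166,167,168,169,170,171,172,236,237,238,239,240):print(r,g[r,278:296]//3)
for n,(x,y,h) in dict(l2=(432,117,.012),l0=(425,357,.012),finger=(428,250,.014)).items():print(n,sl(P(x,y,h)))
for x,y in((495,83),(492,173),(487,253),(482,326),(480,393)):print("wall",sl(P(x,y,.04)),P(x,y,.04).round(4))
print("width",sl(P(446,240,.04)),sl(P(529,240,.04)))
for n,q in dict(B=(293,306),C=(264,156),A=(275,505)).items():print(n,P(*q,.058).round(4))
S=lambda x,y:(180+x/3-.33,130+y/3-.33)
for n,a,b in(("B",(334,208),(293,306)),("C",(338,288),(264,156))):print(n,tri(s,S(*a),c,(b[0]/1.5-.17,b[1]/1.5-.17)))
E
```

```text
75 [143 144 143 145 143 144 139  96 100 116 122 123 124 122 104 116 138 143]
76 [144 145 144 145 145 144 139  95  89 100 104 104 106 104  89 116 140 143]
77 [144 145 145 146 144 144 139  92  63  58  56  61  58  61  65 115 140 143]
78 [144 145 143 145 144 143 135  89  68  63  61  60  60  60  64 117 141 143]
79 [143 143 141 142 142 141 123  86  86  93  95  92  95  92  74 115 140 143]
80 [127 124 123 122 123 122 115  86 100 117 121 120 121 118  89 118 140 142]
160 [59 59 58 57 50 47 49 51 51 50 51 45 52 54 53 52 51 50]
162 [58 58 60 59 53 50 48 47 48 48 47 46 53 55 54 52 51 50]
163 [59 60 60 61 58 49 39 36 37 36 37 44 52 54 54 53 50 49]
164 [59 60 58 59 56 57 39 30 30 28 31 41 52 53 54 52 52 48]
165 [59 60 58 56 51 67 55 45 45 44 38 41 51 54 54 52 51 49]
166 [61 59 56 44 37 50 51 54 52 49 40 43 52 53 53 51 52 48]
167 [59 60 52 38 29 30 32 32 31 32 33 41 51 54 52 53 50 49]
168 [62 60 54 44 35 34 35 37 36 36 40 44 51 53 53 54 51 49]
169 [61 61 59 58 47 46 49 50 50 50 49 46 54 55 54 52 49 48]
170 [61 59 60 59 49 47 51 50 51 51 50 49 53 54 53 53 52 48]
171 [61 60 60 57 49 47 51 50 51 50 49 
[... 365 characters left out ...]
133 133 131  99 105 123 123]
240 [143 121  98 105 115 117 118 117 100 124 132 133 133 131  97 104 120 122]
l2 [-0.0416  0.0694]
l0 [-0.0408 -0.13  ]
finger [-0.0415 -0.033 ]
wall [-0.002   0.0899] [0.5808 0.0842 0.04  ]
wall [0.0003 0.0298] [0.5798 0.0241 0.04  ]
wall [ 0.0008 -0.0295] [ 0.577  -0.0352  0.04  ]
wall [ 0.001  -0.0893] [ 0.5738 -0.0949  0.04  ]
wall [ 0.0034 -0.1496] [ 0.5728 -0.1553  0.04  ]
width [-0.0309 -0.0195] [ 0.032  -0.0193]
B [ 0.4286 -0.0638  0.058 ]
C [0.4207 0.0447 0.058 ]
A [ 0.3932 -0.244   0.058 ]
B (array([ 0.42852615, -0.06210392,  0.06424206]), np.float64(0.002831395071776991))
C (array([0.41897543, 0.04438572, 0.05647938]), np.float64(0.002634637440044564))
```

Carrier sits in the middle detent: the walls put its middle at slide y = -0.030, at the line. Now jar B, with the tool turned 45° to stay clear of pink.

Emit:
step_arm(
  targets=[
    {"travel":[-0.114,-0.056,-0.1],"angular":[0,0,-1],"gripper":0.85},
    {"travel":[-0.114,-0.056,-0.16],"angular":[0,0,-1],"gripper":0.85},
    {"travel":[-0.114,-0.056,-0.2],"angular":[0,0,-1],"gripper":0.85},
    {"travel":[-0.114,-0.056,-0.2],"angular":[0,0,-1],"gripper":0.85},
    {"travel":[-0.114,-0.056,-0.2],"angular":[0,0,-1],"gripper":0.85},
    {"travel":[-0.114,-0.056,-0.2],"angular":[0,0,-1],"gripper":0.85},
    {"travel":[-0.114,-0.056,-0.25],"angular":[0,0,-1],"gripper":0.85},
    {"travel":[-0.114,-0.056,-0.31],"angular":[0,0,-1],"gripper":0.85},
    {"travel":[-0.114,-0.056,-0.35],"angular":[0,0,-1],"gripper":0.85},
    {"travel":[-0.114,-0.056,-0.372],"angular":[0,0,-1],"gripper":0.85},
  ],
)

```text
t: 6.0
tool_pos: [0.4259, -0.064, 0.0109]
tool_rot: [-2.932, -1.116, 0.009]
contact_force: [-0.4, 0.6, 0.3]
opening: 0.0726
grip_force: 0.0
```

Emit:
step_arm(
  targets=[
    {"travel":[0,0,0],"angular":[0,0,0],"gripper":0.85},
    {"travel":[0,0,0],"angular":[0,0,0],"gripper":0.3},
    {"travel":[0,0,0],"angular":[0,0,0],"gripper":0.3},
    {"travel":[0,0,0],"angular":[0,0,0],"gripper":0.3},
    {"travel":[0,0,0],"angular":[0,0,0],"gripper":0.3},
    {"travel":[0,0,0],"angular":[0,0,0],"gripper":0.3},
  ],
  squeeze=40,
)

```text
t: 6.6
tool_pos: [0.4294, -0.0641, 0.0157]
tool_rot: [2.934, 1.12, 0.002]
contact_force: [0.3, -1.2, 2.0]
opening: 0.0472
grip_force: 41.4
```

Emit:
step_arm(
  targets=[
    {"travel":[0,0,0.06],"angular":[0,0,0],"gripper":0.3},
    {"travel":[0,0,0.13],"angular":[0,0,0],"gripper":0.3},
    {"travel":[0.08,-0.003,0.17],"angular":[0,0,0.2],"gripper":0.3},
    {"travel":[0.16,-0.003,0.17],"angular":[0,0,0.4],"gripper":0.3},
    {"travel":[0.21,-0.003,0.17],"angular":[0,0,0.6],"gripper":0.3},
    {"travel":[0.243,-0.003,0.17],"angular":[0,0,0.8],"gripper":0.3},
    {"travel":[0.243,-0.003,0.17],"angular":[0,0,1],"gripper":0.3},
    {"travel":[0.243,-0.003,0.14],"angular":[0,0,1],"gripper":0.3},
    {"travel":[0.243,-0.003,0.11],"angular":[0,0,1],"gripper":0.3},
    {"travel":[0.243,-0.003,0.09],"angular":[0,0,1],"gripper":0.3},
  ],
)

```text
t: 7.6
tool_pos: [0.5736, -0.0652, 0.0671]
tool_rot: [-2.282, -2.157, 0.002]
contact_force: [0.4, -0.1, -1.2]
opening: 0.0467
grip_force: 41.8
```

```bash
python3 - <<'E'
from h import *
o=ctrl.get_obs();print(o["t"],o["tool_pos"],o["tool_rot"],o["contact_force"],o["opening"])
c=cam("wrist");save(c,"w3.png")
c=cam("side");save(c,"s3.png",(180,130,350,330),3)
E
```

```text
7.6 [ 0.57358803 -0.06519642  0.06713563] [-2.28156447e+00 -2.15671677e+00  1.91183353e-03] [ 0.36329743 -0.09533091 -1.18339922] 0.04672392460491778
```

View pics/w3.png

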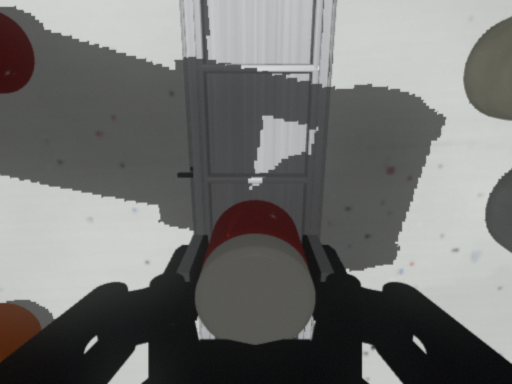

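The jar is upright in the fingers, with its lid at (256,290). Check how it is centred, then lower it.

```bash
python3 - <<'E'
from h import *
c=cam("wrist");uy=np.array([.056,.998]);ux=np.array([.998,-.056]);O=np.array([.5778,-.0057])
sl=lambda p:np.array([(p[:2]-O)@ux,(p[:2]-O)@uy]).round(4)
for v in(234,346):print(sl(plane(c,255.5,v,.109)))
print(sl(plane(c,255.5,290,.109)),sl(plane(c,196,290,.109)),sl(plane(c,315,290,.109)))
E
```

```text
[-0.0014 -0.0318]
[-0.0014 -0.081 ]
[-0.0014 -0.0549] [-0.0239 -0.055 ] [ 0.0211 -0.0548]
```

Emit:
step_arm(
  targets=[
    {"travel":[0,0,-0.015],"angular":[0,0,0],"gripper":0.3},
    {"travel":[0,0,-0.03],"angular":[0,0,0],"gripper":0.3},
    {"travel":[0,0,-0.037],"angular":[0,0,0],"gripper":0.3},
    {"travel":[0,0,-0.037],"angular":[0,0,0],"gripper":0.3},
  ],
)

```text
t: 8.15
tool_pos: [0.5745, -0.0656, 0.0464]
tool_rot: [-2.283, -2.158, 0.0]
contact_force: [-0.0, 0.1, -1.6]
opening: 0.047
grip_force: 41.9
```

Emit:
step_arm(
  targets=[
    {"travel":[0,-0.003,0],"angular":[0,0,0],"gripper":0.3},
    {"travel":[0,-0.003,-0.001],"angular":[0,0,0],"gripper":0.3},
    {"travel":[0,-0.003,-0.001],"angular":[0,0,0],"gripper":0.72},
    {"travel":[0,-0.003,-0.001],"angular":[0,0,0],"gripper":0.72},
    {"travel":[0,-0.003,-0.001],"angular":[0,0,0],"gripper":0.72},
    {"travel":[0,-0.003,0.06],"angular":[0,0,0],"gripper":0.72},
    {"travel":[0,-0.003,0.14],"angular":[0,0,0],"gripper":0.85},
    {"travel":[-0.13,0.05,0.2],"angular":[0,0,0],"gripper":0.85},
    {"travel":[-0.2,0.1,0.28],"angular":[0,0,0],"gripper":0.85},
    {"travel":[-0.2,0.1,0.28],"angular":[0,0,0],"gripper":0.85},
  ],
)

```text
t: 9.15
tool_pos: [0.4602, -0.0091, 0.2097]
tool_rot: [-2.284, -2.157, 0.0]
contact_force: [-0.5, 0.7, 0.2]
opening: 0.0725
grip_force: 0.0
```

```bash
python3 - <<'E'
from h import *
import pickle
o=ctrl.get_obs();print(o["t"],o["tool_pos"],o["tool_rot"],o["contact_force"])
c=cam("wrist");save(c,"w4.png",k=1.5);pickle.dump(c,open("w4.pkl","wb"))
E
```

```text
9.15 [ 0.46016017 -0.00913607  0.20971122] [-2.28367367e+00 -2.15698879e+00  1.03354255e-04] [-0.47634652  0.71436674  0.15160868]
```

View pics/w4.png

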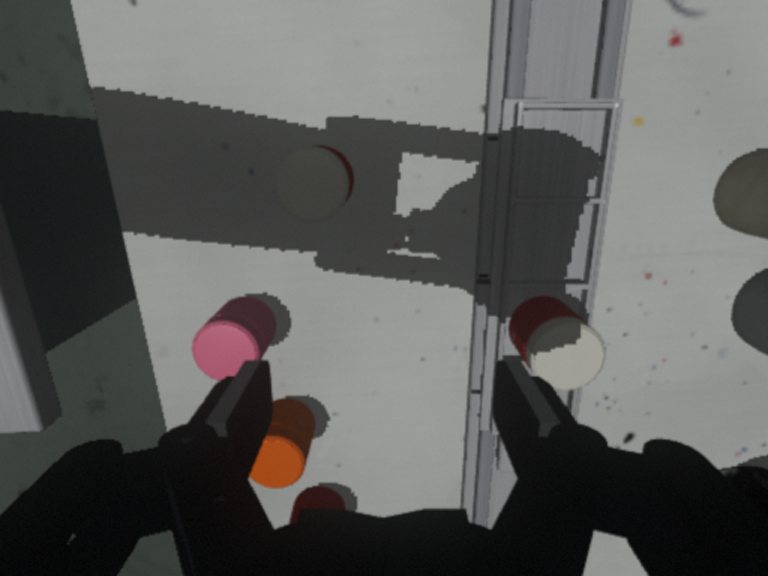

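Jar B stands upright in pocket 1 with its lid at (565,352). Jar C's lid is at (314,183).

```bash
cat >> h.py <<'E'
uy=np.array([.056,.998]);ux=np.array([.998,-.056]);O=np.array([.5778,-.0057])
sl=lambda p:np.array([(p[:2]-O)@ux,(p[:2]-O)@uy]).round(4)
E
python3 - <<'E'
from h import *
import pickle
c=pickle.load(open("w4.pkl","rb"));w2=pickle.load(open("w2.pkl","rb"))
P=lambda x,y,h:plane(c,x/1.5-.17,y/1.5-.17,h)
print("B placed",sl(P(565,353,.088)),"edges",sl(P(527,353,.088)),sl(P(604,353,.088)),sl(P(565,317,.088)),sl(P(565,389,.088)))
print("C",P(314,183,.058),P(275,183,.058),P(352,183,.058),P(314,145,.058),P(314,221,.058))
print(tri(c,(314/1.5-.17,183/1.5-.17),w2,(264/1.5-.17,156/1.5-.17)))
E
```

```text
B placed [-0.0026 -0.06  ] edges [-0.0265 -0.06  ] [ 0.0219 -0.0601] [-0.0054 -0.0359] [ 0.0003 -0.0854]
C [0.42041247 0.04550608 0.058     ] [0.39605    0.04689592 0.058     ] [0.44414942 0.04415193 0.058     ] [0.42269234 0.06812975 0.058     ] [0.41802229 0.02178779 0.058     ]
(array([0.41933581, 0.04485799, 0.05185234]), np.float64(0.0005723156724089781))
```

Emit:
step_arm(
  targets=[
    {"travel":[-0.056,0.087,-0.05],"angular":[0,0,0],"gripper":0.85},
    {"travel":[-0.056,0.087,-0.12],"angular":[0,0,0],"gripper":0.85},
    {"travel":[-0.056,0.087,-0.18],"angular":[0,0,0],"gripper":0.85},
    {"travel":[-0.056,0.087,-0.24],"angular":[0,0,0],"gripper":0.85},
    {"travel":[-0.056,0.087,-0.3],"angular":[0,0,0],"gripper":0.85},
    {"travel":[-0.056,0.087,-0.333],"angular":[0,0,0],"gripper":0.85},
    {"travel":[-0.056,0.087,-0.333],"angular":[0,0,0],"gripper":0.3},
    {"travel":[-0.056,0.087,-0.333],"angular":[0,0,0],"gripper":0.3},
    {"travel":[-0.056,0.087,-0.333],"angular":[0,0,0],"gripper":0.3},
    {"travel":[-0.056,0.087,-0.333],"angular":[0,0,0],"gripper":0.3},
  ],
)

```text
t: 10.2
tool_pos: [0.4295, 0.0425, 0.0107]
tool_rot: [2.281, 2.156, 0.004]
contact_force: [1.1, 0.7, -0.5]
opening: 0.0473
grip_force: 41.6
```

Emit:
step_arm(
  targets=[
    {"travel":[0,0,0],"angular":[0,0,0],"gripper":0.3},
    {"travel":[0,0,0.06],"angular":[0,0,0],"gripper":0.3},
    {"travel":[0,0,0.13],"angular":[0,0,0],"gripper":0.3},
    {"travel":[0.07,-0.03,0.19],"angular":[0,0,0],"gripper":0.3},
    {"travel":[0.14,-0.06,0.21],"angular":[0,0,0],"gripper":0.3},
    {"travel":[0.21,-0.0845,0.21],"angular":[0,0,0],"gripper":0.3},
    {"travel":[0.265,-0.0845,0.21],"angular":[0,0,0],"gripper":0.3},
    {"travel":[0.265,-0.0845,0.18],"angular":[0,0,0],"gripper":0.3},
    {"travel":[0.265,-0.0845,0.13],"angular":[0,0,0],"gripper":0.3},
    {"travel":[0.265,-0.0845,0.09],"angular":[0,0,0],"gripper":0.3},
  ],
)

```text
t: 11.2
tool_pos: [0.5873, -0.0083, 0.0623]
tool_rot: [2.283, 2.158, 0.0]
contact_force: [-0.3, 0.1, -1.6]
opening: 0.0469
grip_force: 42.1
```

```bash
python3 - <<'E'
from h import *
o=ctrl.get_obs();print(o["t"],o["tool_pos"],o["contact_force"],o["opening"])
c=cam("wrist")
i=c["img"].astype(int);g=i.sum(2)//3
m=((g>60)&(i[:,:,0]-i[:,:,2]<30)).astype(np.uint8);m[:, :200]=0;m[:,315:]=0
print(g[215:370:4,256], i[215:370:4,256,0]-i[215:370:4,256,1])
print(sl(o["tool_pos"]),sl(plane(c,256,236,.109)),sl(plane(c,256,346,.109)))
save(c,"w5.png")
E
```

```text
11.2 [ 0.58734279 -0.00825214  0.06232644] [-0.25517783  0.08698301 -1.64626445] 0.04686428802962026
[35 33 32 33 35 71 70 71 80 83 86 82 82 83 82 82 83 83 83 82 82 83 82 83
 83 82 84 82 81 84 81 81 81 15 15 12 11 13 17] [36 36 37 40 39  1  2  1  2  1  1  1  0  1  2  1  0  1  0  0  0  0  0  1
  0  1  0 -1  0  1  2  1  0  0 -1  1 -2 -1 -1]
[ 0.0097 -0.002 ] [0.0101 0.0268] [ 0.0101 -0.0197]
```

Emit:
step_arm(
  targets=[
    {"travel":[-0.0128,-0.003,0],"angular":[0,0,0],"gripper":0.3},
    {"travel":[-0.0128,-0.003,-0.01],"angular":[0,0,0],"gripper":0.3},
    {"travel":[-0.0128,-0.003,-0.025],"angular":[0,0,0],"gripper":0.3},
    {"travel":[-0.0128,-0.003,-0.034],"angular":[0,0,0],"gripper":0.3},
    {"travel":[-0.0128,-0.003,-0.034],"angular":[0,0,0],"gripper":0.3},
  ],
)

```text
t: 11.75
tool_pos: [0.5789, -0.0099, 0.042]
tool_rot: [-2.283, -2.157, 0.001]
contact_force: [-0.9, -1.3, -1.1]
opening: 0.0473
grip_force: 42.1
```

Emit:
step_arm(
  targets=[
    {"travel":[0,0,0],"angular":[0,0,0],"gripper":0.72},
    {"travel":[0,0,0],"angular":[0,0,0],"gripper":0.72},
    {"travel":[0,0,0],"angular":[0,0,0],"gripper":0.72},
    {"travel":[0,0,0.06],"angular":[0,0,0],"gripper":0.72},
    {"travel":[0,0,0.14],"angular":[0,0,0],"gripper":0.85},
    {"travel":[-0.06,0.06,0.2],"angular":[0,0,0],"gripper":0.85},
    {"travel":[-0.12,0.12,0.25],"angular":[0,0,0],"gripper":0.85},
    {"travel":[-0.18,0.18,0.28],"angular":[0,0,0],"gripper":0.85},
    {"travel":[-0.23,0.23,0.28],"angular":[0,0,0],"gripper":0.85},
    {"travel":[-0.265,0.28,0.28],"angular":[0,0,0],"gripper":0.85},
  ],
)

```text
t: 12.75
tool_pos: [0.4214, 0.1569, 0.2127]
tool_rot: [2.283, 2.155, 0.006]
contact_force: [0.7, 0.4, 0.1]
opening: 0.072
grip_force: 0.0
```

Emit:
step_arm(
  targets=[
    {"travel":[0,0,0],"angular":[0,0,0],"gripper":0.85},
    {"travel":[0,0,0],"angular":[0,0,0],"gripper":0.85},
  ],
)

```text
t: 12.95
tool_pos: [0.4216, 0.1568, 0.2111]
tool_rot: [2.279, 2.16, 0.002]
contact_force: [-0.4, 0.1, 0.4]
opening: 0.0726
grip_force: 0.0
```

```bash
python3 - <<'E'
from h import *
import pickle
o=ctrl.get_obs();print(o["t"],o["tool_pos"],o["tool_rot"],o["contact_force"])
c=cam("wrist");save(c,"w6.png",k=1.5);pickle.dump(c,open("w6.pkl","wb"))
E
```

```text
12.95 [0.42164411 0.15678727 0.21109038] [2.27945562e+00 2.16000683e+00 1.92334533e-03] [-0.433326    0.14368885  0.3714141 ]
```

View pics/w6.png

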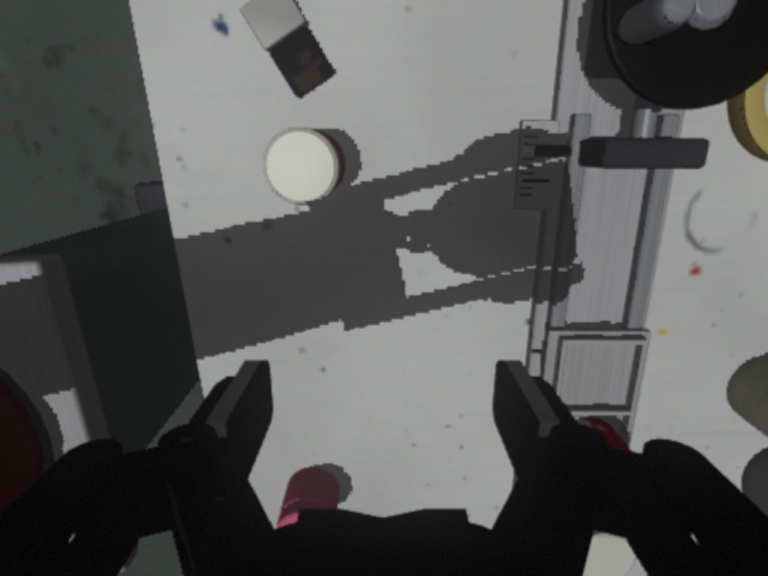

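The view shows jar D's lid at (303,165) and pocket 3 empty. The pointer is at (550,150), and the long line is at (535,180), about 21 mm short of it. The crank grip top is near (640,22).

```bash
python3 - <<'E'
from h import *
import pickle
c=pickle.load(open("w6.pkl","rb"))
P=lambda x,y,h:plane(c,x/1.5-.17,y/1.5-.17,h)
print("D",P(303,165,.058),P(265,165,.058),P(341,165,.058),P(303,128,.058),P(303,202,.058))
for h in(.012,.02,.03):print("pointer",sl(P(550,150,h)),"long",sl(P(535,180,h)),"step?",sl(P(525,190,h)))
print("p3 walls",sl(P(600,330,.04)),sl(P(595,411,.04)),"sides",sl(P(552,370,.04)),sl(P(642,370,.04)))
E
```

```text
D [0.37609506 0.22244954 0.058     ] [0.35252432 0.22372107 0.058     ] [0.39967289 0.22117762 0.058     ] [0.37836057 0.24410534 0.058     ] [0.37372408 0.19978559 0.058     ]
pointer [-0.0454  0.2254] long [-0.054   0.2045] step? [-0.0606  0.1974]
pointer [-0.0482  0.2254] long [-0.0566  0.205 ] step? [-0.063   0.1981]
pointer [-0.0517  0.2255] long [-0.0598  0.2057] step? [-0.0661  0.199 ]
p3 walls [-0.0047  0.099 ] [0.001  0.0312] sides [-0.0364  0.0664] [0.0317 0.0665]
```

Emit:
step_arm(
  targets=[
    {"travel":[-0.04,0.06,-0.05],"angular":[0,0,0],"gripper":0.85},
    {"travel":[-0.076,0.111,-0.11],"angular":[0,0,0],"gripper":0.85},
    {"travel":[-0.076,0.111,-0.17],"angular":[0,0,0],"gripper":0.85},
    {"travel":[-0.076,0.111,-0.23],"angular":[0,0,0],"gripper":0.85},
    {"travel":[-0.076,0.111,-0.29],"angular":[0,0,0],"gripper":0.85},
    {"travel":[-0.076,0.111,-0.328],"angular":[0,0,0],"gripper":0.85},
    {"travel":[-0.076,0.111,-0.328],"angular":[0,0,0],"gripper":0.85},
    {"travel":[-0.076,0.111,-0.328],"angular":[0,0,0],"gripper":0.3},
    {"travel":[-0.076,0.111,-0.328],"angular":[0,0,0],"gripper":0.3},
    {"travel":[-0.076,0.111,-0.328],"angular":[0,0,0],"gripper":0.3},
  ],
)

```text
t: 14.0
tool_pos: [0.3781, 0.223, 0.0155]
tool_rot: [2.283, 2.156, 0.005]
contact_force: [-0.1, 0.3, -0.9]
opening: 0.0473
grip_force: 41.2
```

Emit:
step_arm(
  targets=[
    {"travel":[0,0,0],"angular":[0,0,0],"gripper":0.3},
    {"travel":[0,0,0.06],"angular":[0,0,0],"gripper":0.3},
    {"travel":[0,0,0.13],"angular":[0,0,0],"gripper":0.3},
    {"travel":[0.05,-0.06,0.17],"angular":[0,0,0],"gripper":0.3},
    {"travel":[0.1,-0.12,0.19],"angular":[0,0,0],"gripper":0.3},
    {"travel":[0.15,-0.18,0.19],"angular":[0,0,0],"gripper":0.3},
    {"travel":[0.2,-0.23,0.19],"angular":[0,0,0],"gripper":0.3},
    {"travel":[0.25,-0.28,0.19],"angular":[0,0,0],"gripper":0.3},
    {"travel":[0.3,-0.282,0.19],"angular":[0,0,0],"gripper":0.3},
    {"travel":[0.344,-0.282,0.19],"angular":[0,0,0],"gripper":0.3},
  ],
)

```text
t: 15.0
tool_pos: [0.5841, 0.0521, 0.128]
tool_rot: [2.285, 2.155, 0.001]
contact_force: [-0.2, -0.2, -0.5]
opening: 0.0469
grip_force: 41.9
```

Emit:
step_arm(
  targets=[
    {"travel":[0,0,0],"angular":[0,0,0],"gripper":0.3},
    {"travel":[0,0,-0.05],"angular":[0,0,0],"gripper":0.3},
    {"travel":[0,0,-0.1],"angular":[0,0,0],"gripper":0.3},
    {"travel":[0,0,-0.1],"angular":[0,0,0],"gripper":0.3},
  ],
)

```text
t: 15.4
tool_pos: [0.578, 0.0538, 0.0628]
tool_rot: [-2.277, -2.154, 0.011]
contact_force: [-0.8, 0.4, -1.7]
opening: 0.047
grip_force: 42.0
```

```bash
python3 - <<'E'
from h import *
o=ctrl.get_obs();print(o["t"],o["tool_pos"],o["contact_force"],o["opening"])
c=cam("wrist")
i=c["img"].astype(int);g=i.sum(2)//3;d=i[:,:,0]-i[:,:,1]
col=[(v,g[v,256],d[v,256]) for v in range(215,370)]
top=[v for v,a,b in col if b<15 and a>40];print(top[0],top[-1])
print(sl(o["tool_pos"]),[sl(plane(c,256,v,.109)) for v in (top[0],top[-1])])
E
```

```text
15.4 [0.57798136 0.05384446 0.06277398] [-0.79129201  0.39751819 -1.66601388] 0.0469582214216067
232 344
[-0.0032  0.0594] [array([-0.0022,  0.0896]), array([-0.0022,  0.0422])]
```

Emit:
step_arm(
  targets=[
    {"travel":[0,-0.003,0],"angular":[0,0,0],"gripper":0.3},
    {"travel":[0,-0.003,0],"angular":[0,0,0],"gripper":0.3},
  ],
)

```text
t: 15.65
tool_pos: [0.5841, 0.0515, 0.0701]
tool_rot: [2.281, 2.156, 0.004]
contact_force: [0.2, -0.4, -1.3]
opening: 0.047
grip_force: 42.0
```

Emit:
step_arm(
  targets=[
    {"travel":[0,0,-0.01],"angular":[0,0,0],"gripper":0.3},
    {"travel":[0,0,-0.02],"angular":[0,0,0],"gripper":0.3},
    {"travel":[0,0,-0.027],"angular":[0,0,0],"gripper":0.3},
    {"travel":[0,0,-0.027],"angular":[0,0,0],"gripper":0.3},
  ],
)

```text
t: 16.05
tool_pos: [0.5819, 0.0517, 0.0503]
tool_rot: [-2.282, -2.157, 0.002]
contact_force: [-0.4, -0.1, -1.8]
opening: 0.0469
grip_force: 42.0
```

Emit:
step_arm(
  targets=[
    {"travel":[0,0,-0.006],"angular":[0,0,0],"gripper":0.3},
    {"travel":[0,0,-0.006],"angular":[0,0,0],"gripper":0.3},
    {"travel":[0,0,-0.006],"angular":[0,0,0],"gripper":0.72},
    {"travel":[0,0,-0.006],"angular":[0,0,0],"gripper":0.72},
    {"travel":[0,0,-0.006],"angular":[0,0,0],"gripper":0.72},
    {"travel":[0,0,0.06],"angular":[0,0,0],"gripper":0.72},
    {"travel":[0,0,0.14],"angular":[0,0,0],"gripper":0.85},
    {"travel":[-0.05,-0.06,0.18],"angular":[0,0,0],"gripper":0.85},
    {"travel":[-0.1,-0.12,0.22],"angular":[0,0,0],"gripper":0.85},
    {"travel":[-0.14,-0.18,0.25],"angular":[0,0,0],"gripper":0.85},
  ],
)

```text
t: 17.05
tool_pos: [0.4992, -0.0554, 0.2027]
tool_rot: [2.28, 2.159, 0.002]
contact_force: [0.6, -1.6, 0.8]
opening: 0.0725
grip_force: 0.0
```

Emit:
step_arm(
  targets=[
    {"travel":[-0.02,-0.06,0.03],"angular":[0,0,0],"gripper":0.85},
    {"travel":[-0.04,-0.12,0.03],"angular":[0,0,0],"gripper":0.85},
    {"travel":[-0.06,-0.18,0.03],"angular":[0,0,0],"gripper":0.85},
    {"travel":[-0.08,-0.24,0.03],"angular":[0,0,0],"gripper":0.85},
    {"travel":[-0.08,-0.3,0.03],"angular":[0,0,0],"gripper":0.85},
    {"travel":[-0.08,-0.34,0.03],"angular":[0,0,0],"gripper":0.85},
    {"travel":[-0.08,-0.34,0.03],"angular":[0,0,0],"gripper":0.85},
    {"travel":[-0.08,-0.34,0.03],"angular":[0,0,0],"gripper":0.85},
  ],
)

```text
t: 17.85
tool_pos: [0.4517, -0.2588, 0.2187]
tool_rot: [-2.284, -2.157, -0.001]
contact_force: [0.2, 0.6, 0.4]
opening: 0.0727
grip_force: 0.0
```

```bash
python3 - <<'E'
from h import *
import pickle
o=ctrl.get_obs();print(o["t"],o["tool_pos"],o["tool_rot"],o["contact_force"])
c=cam("wrist");save(c,"w7.png",k=1);pickle.dump(c,open("w7.pkl","wb"))
s=cam("scene");save(s,"sc7.png",(130,155,350,310),2);
import cv2
a=cv2.imread("pics/w7.png");b=cv2.imread("pics/sc7.png");H=np.zeros((384+0,512+0,3),np.uint8)
b=cv2.resize(b,(545,384));b=b[:,:]
m=np.hstack([a,b]);cv2.imwrite("pics/m7.png",cv2.resize(m,None,fx=.755,fy=.755)) if 0 else cv2.imwrite("pics/m7.png",np.vstack([a[:,60:480],b[:216,60:480]])[:600])
E
```

```text
17.85 [ 0.45173493 -0.25876509  0.21871889] [-2.28390755e+00 -2.15664278e+00 -6.10795433e-04] [0.23440438 0.57869856 0.42112021]
```

View pics/m7.png

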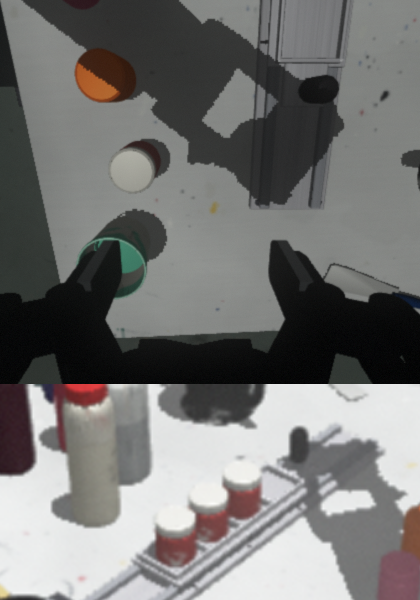

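The three jars stand upright in pockets 1 to 3. Jar A's lid is at wrist raw (192,171), and the tub's rim is at (175,267).

```bash
python3 - <<'E'
from h import *
import pickle
c=pickle.load(open("w7.pkl","rb"));w1=pickle.load(open("w1.pkl","rb"))
i=c["img"].astype(int);m=((i.min(2)>120)&(i[:,:,0]-i[:,:,2]>5)).astype(np.uint8)
r=i[171,160:230].sum(1)//3;print(r);print(i[140:205,192].sum(1)//3)
print([plane(c,*p,.058).round(4) for p in((192,171),(169.5,171),(214.5,171),(192,149),(192,192))])
print(tri(c,(192,171),w1,(281/1.5-.17,272/1.5-.17)))
E
```

```text
[136 136 136 137 135 136 136 135 131 131 142 154 158 160 159 159 160 159
 159 161 159 159 160 160 161 160 161 161 160 162 161 161 161 161 161 161
 159 161 159 159 159 158 158 157 157 158 157 157 157 157 155 149 124 107
  89  61  43  41  52  58  58  59  59  59  64  86 121 132 136 137]
[132 112  59  39  38  39  48  68  95 115 129 155 168 170 169 169 168 168
 166 168 167 166 165 164 164 164 163 162 163 162 162 161 161 160 160 158
 158 158 157 157 156 155 155 153 153 152 152 153 151 150 147 138 125 129
 138 140 139 140 140 142 143 142 141 141 140]
[array([ 0.3884, -0.2522,  0.058 ]), array([ 0.3657, -0.2509,  0.058 ]), array([ 0.4112, -0.2535,  0.058 ]), array([ 0.391 , -0.2299,  0.058 ]), array([ 0.3858, -0.2744,  0.058 ])]
(array([ 0.38041709, -0.26036231,  0.02153442]), np.float64(0.00025497314440744984))
```

Emit:
step_arm(
  targets=[
    {"travel":[-0.06,0.0133,-0.05],"angular":[0,0,0],"gripper":0.85},
    {"travel":[-0.1055,0.0133,-0.11],"angular":[0,0,0],"gripper":0.85},
    {"travel":[-0.1055,0.0133,-0.17],"angular":[0,0,0],"gripper":0.85},
    {"travel":[-0.1055,0.0133,-0.23],"angular":[0,0,0],"gripper":0.85},
    {"travel":[-0.1055,0.0133,-0.29],"angular":[0,0,0],"gripper":0.85},
    {"travel":[-0.1055,0.0133,-0.34],"angular":[0,0,0],"gripper":0.85},
    {"travel":[-0.1055,0.0133,-0.34],"angular":[0,0,0],"gripper":0.85},
    {"travel":[-0.1055,0.0133,-0.34],"angular":[0,0,0],"gripper":0.3},
    {"travel":[-0.1055,0.0133,-0.34],"angular":[0,0,0],"gripper":0.3},
    {"travel":[-0.1055,0.0133,-0.34],"angular":[0,0,0],"gripper":0.3},
  ],
)

```text
t: 18.95
tool_pos: [0.3901, -0.2518, 0.0169]
tool_rot: [2.28, 2.155, 0.001]
contact_force: [0.9, 0.3, 4.0]
opening: 0.047
grip_force: 41.7
```

Emit:
step_arm(
  targets=[
    {"travel":[0,0,0],"angular":[0,0,0],"gripper":0.3},
    {"travel":[0,0,0.06],"angular":[0,0,0],"gripper":0.3},
    {"travel":[0,0,0.13],"angular":[0,0,0],"gripper":0.3},
    {"travel":[0.06,0.04,0.18],"angular":[0,0,0],"gripper":0.3},
    {"travel":[0.12,0.08,0.19],"angular":[0,0,0],"gripper":0.3},
    {"travel":[0.18,0.12,0.19],"angular":[0,0,0],"gripper":0.3},
    {"travel":[0.24,0.16,0.19],"angular":[0,0,0],"gripper":0.3},
    {"travel":[0.29,0.2,0.19],"angular":[0,0,0],"gripper":0.3},
    {"travel":[0.306,0.2085,0.19],"angular":[0,0,0],"gripper":0.3},
    {"travel":[0.306,0.2085,0.19],"angular":[0,0,0],"gripper":0.3},
  ],
)

```text
t: 19.95
tool_pos: [0.5729, -0.1249, 0.1288]
tool_rot: [2.281, 2.16, -0.0]
contact_force: [-0.7, -0.0, -1.0]
opening: 0.047
grip_force: 42.1
```

Emit:
step_arm(
  targets=[
    {"travel":[0,-0.003,0],"angular":[0,0,0],"gripper":0.3},
    {"travel":[0,-0.003,-0.05],"angular":[0,0,0],"gripper":0.3},
    {"travel":[0,-0.003,-0.1],"angular":[0,0,0],"gripper":0.3},
    {"travel":[0,-0.003,-0.1],"angular":[0,0,0],"gripper":0.3},
    {"travel":[0,-0.003,-0.1],"angular":[0,0,0],"gripper":0.3},
  ],
)

```text
t: 20.45
tool_pos: [0.5709, -0.1283, 0.0685]
tool_rot: [-2.284, -2.155, 0.001]
contact_force: [0.5, -0.7, -0.7]
opening: 0.0465
grip_force: 42.1
```

```bash
python3 - <<'E'
from h import *
o=ctrl.get_obs();print(o["t"],o["tool_pos"],o["contact_force"],o["opening"])
c=cam("wrist")
i=c["img"].astype(int);g=i.sum(2)//3;d=i[:,:,0]-i[:,:,1]
top=[v for v in range(215,370) if d[v,256]<15 and g[v,256]>40];print(top[0],top[-1])
print(sl(o["tool_pos"]),[sl(plane(c,256,v,o["tool_pos"][2]+.042)) for v in (top[0],top[-1])])
E
```

```text
20.45 [ 0.57094002 -0.12825942  0.06848466] [ 0.49036983 -0.70238741 -0.68085312] 0.04650776365815373
231 344
[ 0.     -0.1227] [array([ 0.0006, -0.0942]), array([ 0.0006, -0.1439])]
```

Emit:
step_arm(
  targets=[
    {"travel":[0,0,-0.012],"angular":[0,0,0],"gripper":0.3},
    {"travel":[0,0,-0.024],"angular":[0,0,0],"gripper":0.3},
    {"travel":[0,0,-0.036],"angular":[0,0,0],"gripper":0.3},
    {"travel":[0,0,-0.036],"angular":[0,0,0],"gripper":0.3},
    {"travel":[0,0,-0.036],"angular":[0,0,0],"gripper":0.3},
  ],
)

```text
t: 21.0
tool_pos: [0.5723, -0.1275, 0.047]
tool_rot: [2.283, 2.158, 0.0]
contact_force: [0.2, -0.2, -0.5]
opening: 0.0472
grip_force: 42.2
```

Emit:
step_arm(
  targets=[
    {"travel":[0,0,0],"angular":[0,0,0],"gripper":0.72},
    {"travel":[0,0,0],"angular":[0,0,0],"gripper":0.72},
    {"travel":[0,0,0],"angular":[0,0,0],"gripper":0.72},
    {"travel":[0,0,0.06],"angular":[0,0,0],"gripper":0.72},
    {"travel":[0,0,0.14],"angular":[0,0,0],"gripper":0.72},
    {"travel":[0,-0.05,0.2],"angular":[0,0,0],"gripper":0.72},
    {"travel":[0,-0.1,0.25],"angular":[0,0,0],"gripper":0.6},
    {"travel":[0,-0.1,0.25],"angular":[0,0,0],"gripper":0.6},
    {"travel":[0,-0.1,0.25],"angular":[0,0,0],"gripper":0.6},
  ],
)

```text
t: 21.9
tool_pos: [0.5724, -0.188, 0.1979]
tool_rot: [2.284, 2.156, 0.001]
contact_force: [-0.6, 0.8, -0.1]
opening: 0.0512
grip_force: 0.0
```

```bash
python3 - <<'E'
from h import *
import pickle
o=ctrl.get_obs();print(o["t"],o["tool_pos"],o["tool_rot"],o["contact_force"],o["opening"])
c=cam("wrist");pickle.dump(c,open("w8.pkl","wb"));save(c,"w8.png")
s=cam("side");save(s,"s8.png",(180,130,350,330),2)
a=cv2.imread("pics/w8.png");b=cv2.imread("pics/s8.png")
cv2.imwrite("pics/m8.png",np.hstack([cv2.resize(a,(512,384)),cv2.resize(b,(288,339))[:,:] if 0 else cv2.resize(b,(288,384))]))
E
```

```text
21.9 [ 0.57239468 -0.18800255  0.19785846] [2.28352282e+00 2.15572979e+00 1.36950955e-03] [-0.61243771  0.7885039  -0.09793513] 0.051235750627317785
```

View pics/m8.png

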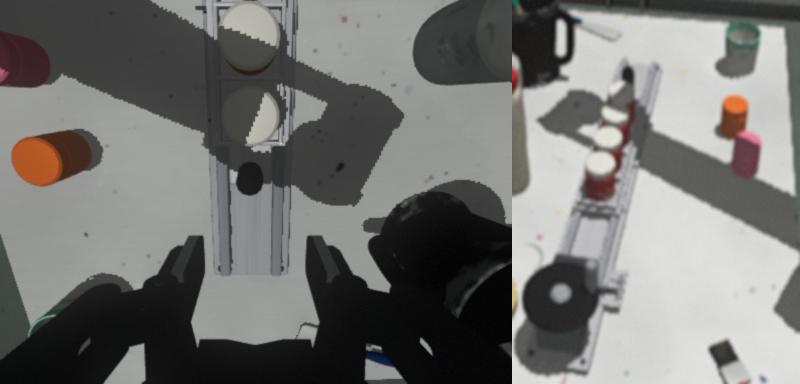

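All four jars are upright in their pockets. The knob top is at wrist (250,182), just where expected. Grip the knob and move the carrier 100 mm.

```bash
python3 - <<'E'
from h import *
import pickle
c=pickle.load(open("w8.pkl","rb"))
print("knob",plane(c,250,182,.09),"A",sl(plane(c,250,116,.088)),"B",sl(plane(c,249,37,.088)))
E
```

```text
knob [ 0.56889252 -0.18206462  0.09      ] A [ 0.0013 -0.1223] B [ 0.0009 -0.065 ]
```

Emit:
step_arm(
  targets=[
    {"travel":[-0.008,0.008,-0.05],"angular":[0,0,0],"gripper":0.6},
    {"travel":[-0.008,0.008,-0.11],"angular":[0,0,0],"gripper":0.6},
    {"travel":[-0.008,0.008,-0.16],"angular":[0,0,0],"gripper":0.6},
    {"travel":[-0.008,0.008,-0.2],"angular":[0,0,0],"gripper":0.6},
    {"travel":[-0.008,0.008,-0.227],"angular":[0,0,0],"gripper":0.6},
    {"travel":[-0.008,0.008,-0.227],"angular":[0,0,0],"gripper":0},
    {"travel":[-0.008,0.008,-0.227],"angular":[0,0,0],"gripper":0},
    {"travel":[-0.008,0.008,-0.227],"angular":[0,0,0],"gripper":0},
    {"travel":[-0.008,0.008,-0.227],"angular":[0,0,0],"gripper":0},
    {"travel":[-0.008,0.008,-0.227],"angular":[0,0,0],"gripper":0},
  ],
  squeeze=50,
)

```text
t: 23.0
tool_pos: [0.5679, -0.1821, 0.0607]
tool_rot: [2.282, 2.158, 0.003]
contact_force: [6.5, 1.5, -10.4]
opening: 0.0219
grip_force: 49.3
```

Emit:
step_arm(
  targets=[
    {"travel":[0.0005,0.008,0],"angular":[0,0,0],"gripper":0},
    {"travel":[0.001,0.02,0],"angular":[0,0,0],"gripper":0},
    {"travel":[0.002,0.035,0],"angular":[0,0,0],"gripper":0},
    {"travel":[0.003,0.05,0],"angular":[0,0,0],"gripper":0},
    {"travel":[0.004,0.065,0],"angular":[0,0,0],"gripper":0},
    {"travel":[0.0045,0.08,0],"angular":[0,0,0],"gripper":0},
    {"travel":[0.005,0.095,0],"angular":[0,0,0],"gripper":0},
    {"travel":[0.006,0.11,0],"angular":[0,0,0],"gripper":0},
    {"travel":[0.007,0.125,0],"angular":[0,0,0],"gripper":0},
    {"travel":[0.008,0.14,0],"angular":[0,0,0],"gripper":0},
  ],
)

```text
t: 24.0
tool_pos: [0.5728, -0.099, 0.0607]
tool_rot: [2.281, 2.156, 0.001]
contact_force: [6.0, -3.8, -12.4]
opening: 0.0221
grip_force: 50.4
```

Emit:
step_arm(
  targets=[
    {"travel":[0.0006,0.012,0],"angular":[0,0,0],"gripper":0},
    {"travel":[0.001,0.02,0],"angular":[0,0,0],"gripper":0},
    {"travel":[0.0014,0.0263,0],"angular":[0,0,0],"gripper":0},
    {"travel":[0.0014,0.0263,0],"angular":[0,0,0],"gripper":0},
    {"travel":[0.0014,0.0263,0],"angular":[0,0,0],"gripper":0},
  ],
)

```text
t: 24.5
tool_pos: [0.5737, -0.0825, 0.0607]
tool_rot: [2.282, 2.157, 0.004]
contact_force: [6.5, 0.5, -11.7]
opening: 0.0222
grip_force: 50.4
```

Emit:
step_arm(
  targets=[
    {"travel":[0,0,0],"angular":[0,0,0],"gripper":0.6},
    {"travel":[0,0,0],"angular":[0,0,0],"gripper":0.6},
    {"travel":[0,0,0],"angular":[0,0,0],"gripper":0.6},
    {"travel":[0,0,0.07],"angular":[0,0,0],"gripper":0.6},
    {"travel":[0,0,0.15],"angular":[0,0,0],"gripper":0.6},
    {"travel":[-0.02,0.05,0.22],"angular":[0,0,0],"gripper":0.6},
    {"travel":[-0.04,0.11,0.27],"angular":[0,0,0],"gripper":0.5},
    {"travel":[-0.057,0.18,0.3],"angular":[0,0,0],"gripper":0.5},
    {"travel":[-0.057,0.25,0.3],"angular":[0,0,0],"gripper":0.5},
    {"travel":[-0.057,0.32,0.3],"angular":[0,0,0],"gripper":0.5},
  ],
)

```text
t: 25.5
tool_pos: [0.5392, 0.1105, 0.2437]
tool_rot: [2.281, 2.155, 0.006]
contact_force: [-0.0, 0.2, -0.6]
opening: 0.0426
grip_force: 0.0
```

Emit:
step_arm(
  targets=[
    {"travel":[0,0.07,0],"angular":[0,0,0],"gripper":0.5},
    {"travel":[0,0.12,0],"angular":[0,0,0],"gripper":0.5},
    {"travel":[0,0.12,0],"angular":[0,0,0],"gripper":0.5},
    {"travel":[0,0.12,0],"angular":[0,0,0],"gripper":0.5},
  ],
)

```text
t: 25.9
tool_pos: [0.5388, 0.1813, 0.2416]
tool_rot: [2.281, 2.159, 0.001]
contact_force: [0.3, -0.9, -0.5]
opening: 0.0427
grip_force: 0.0
```

```bash
python3 - <<'E'
from h import *
import pickle
o=ctrl.get_obs();print(o["t"],o["tool_pos"],o["tool_rot"],o["opening"])
c=cam("wrist");pickle.dump(c,open("w9.pkl","wb"));save(c,"w9.png",k=1.5)
E
```

```text
25.9 [0.53883656 0.18134543 0.2415635 ] [2.28112445e+00 2.15873597e+00 5.14051493e-04] 0.04272573462774572
```

View pics/w9.png

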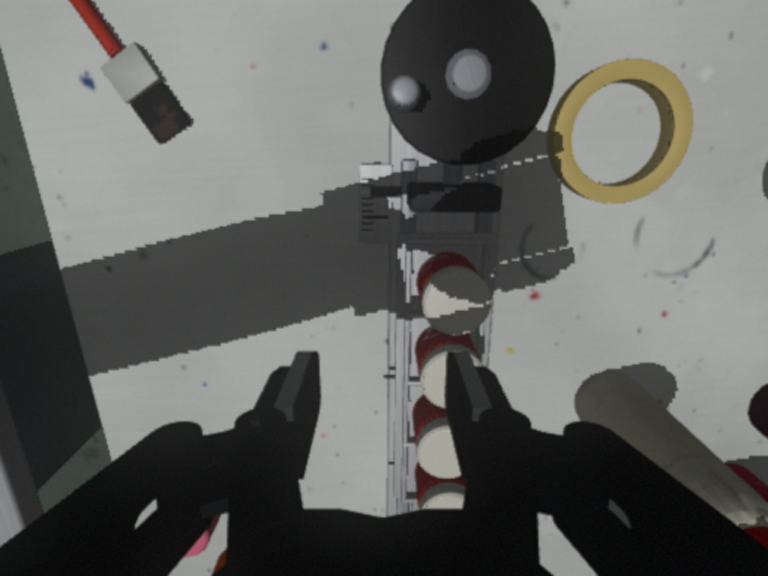

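The wrist view shows the hub at (468,74), the crank grip top at (405,91), the jaw at (455,197), the scale at (375,205), and the carrier end wall at about row 238. All four jars are upright, and the carrier finger is at the line (390,377).

```bash
python3 - <<'E'
from h import *
import pickle
c=pickle.load(open("w9.pkl","rb"));s=pickle.load(open("side.pkl","rb"));z=pickle.load(open("scene.pkl","rb"))
q=lambda x,y:(x/1.5-.17,y/1.5-.17)
P=lambda x,y,h:plane(c,*q(x,y),h)
S=lambda x,y:(180+x/3-.33,130+y/3-.33); Z=lambda x,y:(130+x/3.6-.36,155+y/3.6-.36)
hub=P(468,74,.092);gr=P(405,91,.132);print("hub",hub,"grip",gr,sl(hub),sl(gr),sl(gr)-sl(hub),np.hypot(*(sl(gr)-sl(hub))))
print(tri(c,q(468,74),s,S(86,457)),tri(c,q(405,91),s,S(139,409)),tri(c,q(405,91),z,Z(160,318)))
print("carrier end wall",sl(P(455,238,.04)),"line",sl(P(390,377,.012)))
E
```

```text
hub [0.59501589 0.2928056  0.092     ] grip [0.55596249 0.28154888 0.132     ] [0.0005 0.2989] [-0.0379  0.2855] [-0.0384 -0.0134] 0.040670874099286346
(array([0.5961289 , 0.29342704, 0.08727742]), np.float64(0.0005297905252580744)) (array([0.55645722, 0.28160901, 0.13207508]), np.float64(0.001004350153623036)) (array([0.55567441, 0.2813335 , 0.13106674]), np.float64(0.0009125126350674589))
carrier end wall [0.0058 0.1923] line [-0.0421  0.0602]
```

Emit:
step_arm(
  targets=[
    {"travel":[0.0287,0.08,0],"angular":[0,0,0],"gripper":0.5},
    {"travel":[0.0287,0.15,-0.02],"angular":[0,0,0],"gripper":0.5},
    {"travel":[0.0287,0.167,-0.08],"angular":[0,0,0],"gripper":0.5},
    {"travel":[0.0287,0.167,-0.13],"angular":[0,0,0],"gripper":0.5},
    {"travel":[0.0287,0.167,-0.18],"angular":[0,0,0],"gripper":0.5},
    {"travel":[0.0287,0.167,-0.215],"angular":[0,0,0],"gripper":0.5},
    {"travel":[0.0287,0.167,-0.236],"angular":[0,0,0],"gripper":0.5},
    {"travel":[0.0287,0.167,-0.236],"angular":[0,0,0],"gripper":0.5},
  ],
)

```text
t: 26.75
tool_pos: [0.5551, 0.2797, 0.0972]
tool_rot: [-2.284, -2.155, 0.006]
contact_force: [-0.5, -0.8, -0.4]
opening: 0.0425
grip_force: 0.0
```

Emit:
step_arm(
  targets=[
    {"travel":[0,0,0],"angular":[0,0,0],"gripper":0},
    {"travel":[0,0,0],"angular":[0,0,0],"gripper":0},
    {"travel":[0,0,0],"angular":[0,0,0],"gripper":0},
    {"travel":[0,0,0],"angular":[0,0,0],"gripper":0},
    {"travel":[0,0,0],"angular":[0,0,0],"gripper":0},
  ],
  squeeze=30,
)

```text
t: 27.25
tool_pos: [0.5558, 0.2813, 0.1013]
tool_rot: [-2.283, -2.158, 0.001]
contact_force: [-3.8, -2.4, 3.6]
opening: 0.017
grip_force: 29.6
```

```bash
python3 - <<'E'
from h import *
o=ctrl.get_obs();print(o["tool_pos"],o["contact_force"],o["opening"])
r=.042;f=np.radians(197.1)
for k in range(1,11):
    a=f-np.radians(18*k);print(k,np.round(r/.6*np.array([np.cos(a)-np.cos(f),np.sin(a)-np.sin(f)]),4))
E
```

```text
[0.5558182  0.28125352 0.10133093] [-3.79283991 -2.41096911  3.59023718] 0.01701497726311245
1 [-0.0031  0.0217]
2 [0.0007 0.0433]
3 [0.0109 0.0626]
4 [0.0267 0.0779]
5 [0.0463 0.0875]
6 [0.068  0.0906]
7 [0.0896 0.0868]
8 [0.1089 0.0766]
9 [0.1242 0.0608]
10 [0.1338 0.0412]
```

Emit:
step_arm(
  targets=[
    {"travel":[-0.003,0.022,0],"angular":[0,0,0],"gripper":0},
    {"travel":[0.001,0.043,0],"angular":[0,0,0],"gripper":0},
    {"travel":[0.011,0.063,0],"angular":[0,0,0],"gripper":0},
    {"travel":[0.027,0.078,0],"angular":[0,0,0],"gripper":0},
    {"travel":[0.046,0.0875,0],"angular":[0,0,0],"gripper":0},
  ],
)

```text
t: 27.75
tool_pos: [0.5846, 0.3341, 0.1013]
tool_rot: [2.281, 2.158, 0.001]
contact_force: [-1.5, -7.3, 2.9]
opening: 0.0169
grip_force: 29.8
```

Emit:
step_arm(
  targets=[
    {"travel":[0.022,0.003,0],"angular":[0,0,0],"gripper":0},
    {"travel":[0.0435,-0.0005,0],"angular":[0,0,0],"gripper":0},
    {"travel":[0.063,-0.011,0],"angular":[0,0,0],"gripper":0},
    {"travel":[0.078,-0.0265,0],"angular":[0,0,0],"gripper":0},
    {"travel":[0.0875,-0.046,0],"angular":[0,0,0],"gripper":0},
  ],
)

```text
t: 28.25
tool_pos: [0.636, 0.3066, 0.1013]
tool_rot: [-2.281, -2.157, 0.001]
contact_force: [-9.8, -0.8, 6.5]
opening: 0.0172
grip_force: 30.2
```

Emit:
step_arm(
  targets=[
    {"travel":[0.003,-0.022,0],"angular":[0,0,0],"gripper":0},
    {"travel":[-0.001,-0.043,0],"angular":[0,0,0],"gripper":0},
    {"travel":[-0.011,-0.063,0],"angular":[0,0,0],"gripper":0},
    {"travel":[-0.027,-0.078,0],"angular":[0,0,0],"gripper":0},
    {"travel":[-0.046,-0.0875,0],"angular":[0,0,0],"gripper":0},
    {"travel":[-0.068,-0.0905,0],"angular":[0,0,0],"gripper":0},
    {"travel":[-0.09,-0.087,0],"angular":[0,0,0],"gripper":0},
    {"travel":[-0.109,-0.0765,0],"angular":[0,0,0],"gripper":0},
    {"travel":[-0.124,-0.061,0],"angular":[0,0,0],"gripper":0},
    {"travel":[-0.134,-0.041,0],"angular":[0,0,0],"gripper":0},
  ],
)

```text
t: 29.25
tool_pos: [0.5557, 0.281, 0.1013]
tool_rot: [2.281, 2.156, -0.0]
contact_force: [3.0, -2.1, 5.6]
opening: 0.0165
grip_force: 30.2
```

Emit:
step_arm(
  targets=[
    {"travel":[-0.003,0.022,0],"angular":[0,0,0],"gripper":0},
    {"travel":[0.001,0.043,0],"angular":[0,0,0],"gripper":0},
    {"travel":[0.011,0.063,0],"angular":[0,0,0],"gripper":0},
    {"travel":[0.027,0.078,0],"angular":[0,0,0],"gripper":0},
    {"travel":[0.046,0.0875,0],"angular":[0,0,0],"gripper":0},
    {"travel":[0.068,0.0905,0],"angular":[0,0,0],"gripper":0},
    {"travel":[0.09,0.087,0],"angular":[0,0,0],"gripper":0},
    {"travel":[0.109,0.0765,0],"angular":[0,0,0],"gripper":0},
    {"travel":[0.124,0.061,0],"angular":[0,0,0],"gripper":0},
    {"travel":[0.134,0.041,0],"angular":[0,0,0],"gripper":0},
  ],
)

```text
t: 30.25
tool_pos: [0.6357, 0.3073, 0.1012]
tool_rot: [-2.281, -2.158, -0.001]
contact_force: [-6.7, 0.6, 10.1]
opening: 0.0171
grip_force: 30.6
```

Emit:
step_arm(
  targets=[
    {"travel":[0.003,-0.022,0],"angular":[0,0,0],"gripper":0},
    {"travel":[-0.001,-0.043,0],"angular":[0,0,0],"gripper":0},
    {"travel":[-0.011,-0.063,0],"angular":[0,0,0],"gripper":0},
    {"travel":[-0.027,-0.078,0],"angular":[0,0,0],"gripper":0},
    {"travel":[-0.046,-0.0875,0],"angular":[0,0,0],"gripper":0},
    {"travel":[-0.068,-0.0905,0],"angular":[0,0,0],"gripper":0},
    {"travel":[-0.09,-0.087,0],"angular":[0,0,0],"gripper":0},
    {"travel":[-0.109,-0.0765,0],"angular":[0,0,0],"gripper":0},
    {"travel":[-0.124,-0.061,0],"angular":[0,0,0],"gripper":0},
    {"travel":[-0.134,-0.041,0],"angular":[0,0,0],"gripper":0},
  ],
)

```text
t: 31.25
tool_pos: [0.5558, 0.2808, 0.1013]
tool_rot: [2.281, 2.156, 0.0]
contact_force: [3.1, -2.7, 6.8]
opening: 0.0169
grip_force: 30.3
```

Emit:
step_arm(
  targets=[
    {"travel":[-0.0025,0.012,0],"angular":[0,0,0],"gripper":0},
    {"travel":[-0.003,0.0245,0],"angular":[0,0,0],"gripper":0},
    {"travel":[-0.003,0.0245,0],"angular":[0,0,0],"gripper":0},
    {"travel":[-0.003,0.0245,0],"angular":[0,0,0],"gripper":0},
  ],
)

```text
t: 31.65
tool_pos: [0.5541, 0.2975, 0.1013]
tool_rot: [2.282, 2.159, 0.005]
contact_force: [-1.0, 2.3, 6.9]
opening: 0.0169
grip_force: 30.4
```

Emit:
step_arm(
  targets=[
    {"travel":[0,0,0],"angular":[0,0,0],"gripper":0.45},
    {"travel":[0,0,0],"angular":[0,0,0],"gripper":0.45},
    {"travel":[0,0,0],"angular":[0,0,0],"gripper":0.45},
    {"travel":[0,0,0.07],"angular":[0,0,0],"gripper":0.45},
    {"travel":[0,0,0.15],"angular":[0,0,0],"gripper":0.45},
    {"travel":[-0.02,-0.06,0.2],"angular":[0,0,0],"gripper":0.45},
    {"travel":[-0.03,-0.12,0.235],"angular":[0,0,0],"gripper":0.45},
    {"travel":[-0.03,-0.185,0.235],"angular":[0,0,0],"gripper":0.45},
    {"travel":[-0.03,-0.185,0.235],"angular":[0,0,0],"gripper":0.45},
    {"travel":[-0.03,-0.185,0.235],"angular":[0,0,0],"gripper":0.45},
  ],
)

```text
t: 32.65
tool_pos: [0.5355, 0.1846, 0.2396]
tool_rot: [-2.284, -2.155, 0.001]
contact_force: [-0.2, 1.0, 0.4]
opening: 0.0384
grip_force: 0.0
```

```bash
python3 - <<'E'
from h import *
import pickle
o=ctrl.get_obs();print(o["t"],o["tool_pos"],o["contact_force"],o["opening"])
c=cam("wrist");pickle.dump(c,open("w10.pkl","wb"));save(c,"w10.png",(170,0,390,340),1.7)
s=cam("scene");save(s,"s10.png",(120,150,350,310),1.8)
a=cv2.imread("pics/w10.png");b=cv2.imread("pics/s10.png");print(a.shape,b.shape)
H=np.zeros((578,790,3),np.uint8);H[:578,:374]=a[:578];H[:288,376:790]=b[:288,:414]
z=cv2.resize(c["img"][90:190,220:320,::-1],(288,288),interpolation=cv2.INTER_NEAREST);H[290:578,376:664]=z
cv2.imwrite("pics/m10.png",H)
E
```

```text
32.65 [0.53552664 0.18464736 0.23957212] [-0.195089    1.03082529  0.40237891] 0.03836145673655712
(578, 374, 3) (288, 414, 3)
```

View pics/m10.png

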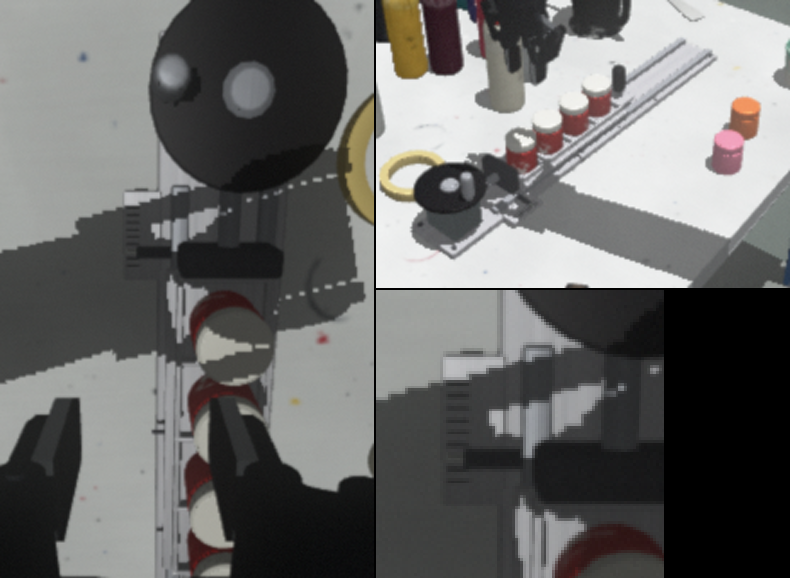

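The picture shows the pointer bar on the long line of the scale (inset rows 457 to 460) and the jaw against the carrier. The four jars are upright, with the grip on the robot's side. Next, check the numbers.

```bash
python3 - <<'E'
from h import *
import pickle
c=pickle.load(open("w10.pkl","rb"));g=c["img"].astype(int).sum(2)//3
for v in range(140,162):print(v,g[v,240:264])
w=lambda x,y:(x/1.7+170-.2,y/1.7-.2)
h=plane(c,*w(248,90),.092);k=plane(c,*w(173,71),.132);d=sl(k)-sl(h);print(d,np.hypot(*d),"theta",np.arctan2(d[1],-d[0]))
print("per px mm",(sl(plane(c,250,148,.02))-sl(plane(c,250,149,.02)))*1e3)
E
```

```text
140 [ 64  64  60  61  58  59  59  58  58  58  58  57  59  59  59  59  60  61
  60  58  71 121 100  76]
141 [64 64 59 60 60 59 59 59 57 59 60 57 58 58 60 58 58 59 59 58 61 68 63 58]
142 [64 64 60 59 56 53 53 52 53 53 54 55 58 60 59 59 58 59 59 57 61 59 59 59]
143 [64 65 59 58 49 44 44 43 42 44 44 46 55 57 58 57 58 58 58 58 58 58 58 56]
144 [64 64 59 58 52 52 51 50 52 50 47 46 47 51 51 52 49 51 51 52 51 51 50 50]
145 [66 64 59 60 58 58 59 58 56 56 45 36 33 35 36 36 36 36 35 36 34 35 36 34]
146 [65 63 58 60 61 56 56 56 57 55 40 31 31 29 30 30 30 29 29 30 29 29 30 30]
147 [62 63 59 60 63 57 56 55 54 55 38 30 30 29 30 29 27 29 29 28 28 30 29 28]
148 [65 63 58 61 62 65 63 64 65 60 42 30 29 30 29 29 29 28 29 28 28 29 27 28]
149 [65 64 61 59 61 61 61 59 60 59 40 30 29 29 27 30 30 28 30 27 27 30 29 29]
150 [64 65 63 59 56 53 53 55 54 54 38 32 30 31 31 29 28 29 29 28 30 31 31 28]
151 [64 63 61 57 49 44 43 42 44 43 36 32 35 36 36 36 37 37 36 36 35 36 37 36]
152 [63 64 62 59 49 43 41 41 40 41 40 43 48 50 50 48 49 51 52 51 49 49 50 48]
153 [62 64 60 58 54 54 56 54 56 55 57 56 55 56 56 56 56 56 57 57 56 56 56 57]
154 [63 63 60 58 56 56 55 56 57 57 58 58 56 56 57 56 57 59 56 56 57 57 57 56]
155 [65 63 59 57 53 49 50 50 50 49 51 51 54 55 57 58 58 58 57 56 58 57 58 56]
156 [64 64 62 55 49 42 40 41 41 42 43 46 52 55 57 56 56 56 58 57 57 57 56 56]
157 [64 65 60 57 54 55 54 56 55 56 56 57 57 57 55 55 59 58 56 58 57 57 56 57]
158 [64 64 60 57 55 56 58 57 56 57 57 58 56 55 56 57 57 58 57 56 57 56 56 57]
159 [63 62 59 58 55 55 57 56 56 58 57 57 55 56 57 56 57 57 55 56 56 55 56 55]
160 [63 63 59 57 56 56 57 56 57 56 57 58 56 57 56 56 56 56 57 56 57 56 56 57]
161 [63 63 59 56 55 54 56 57 58 57 56 57 56 55 55 55 55 58 57 56 56 55 56 56]
[-0.0404  0.0026] 0.04048357691706601 theta 0.06426780634801366
per px mm [0.  1.2]
```

```bash
python3 - <<'E'
from h import *
import pickle
for n in("w9","w10","w6"):
    c=pickle.load(open(n+".pkl","rb"));g=c["img"].astype(int).sum(2)//3
    print(n)
    for y in np.arange(.178,.245,.001):
        row=[]
        for x in np.arange(-.069,-.035,.002):
            u,v=proj(c,[*(O+x*ux+y*uy),.0145]);row.append(int(cv2.getRectSubPix(g.astype(np.float32),(1,1),(float(u),float(v)))[0,0]))
        print(round(y,3),*["%3d"%q for q in row])
E
```

```text
w9
0.178  62  62  61  62  62  62  61  62  61  61  61  61  59  53  57  57 113
0.179  62  62  63  62  63  62  62  60  62  61  61  61  60  54  57  56  90
0.18  62  62  62  62  62  63  61  61  61  61  61  61  59  53  57  56  68
0.181  62  62  62  62  61  63  61  61  61  62  61  60  59  53  57  56  54
0.182  62  62  62  61  60  61  60  60  61  61  60  60  59  54  57  56  52
0.183  62  62  61  60  57  58  57  58  57  58  57  58  56  53  57  57  53
0.184  60  58  57  57  55  56  55  55  55  56  56  56  55  54  57  58  54
0.185  59  55  55  55  55  56  55  55  54  55  56  55  54  55  57  58  54
0.186  59  55  54  55  55  56  55  55  54  56  56  55  54  55  57  57  54
0.187  59  55  54  55  55  57  55  54  54  55  55  55  55  55  56  57  54
0.188  59  55  55  55  55  55  55  53  55  55  56  55  55  54  57  57  55
0.189  60  54  55  54  56  55  55  54  54  55  56  55  55  56  57  57  54
0.19  60  55  54  55  55  56  56  55  54  56  56  55  55  55  57  57  53
0.191  59  55  54  56  55  57  55  55  54  56  56  55  55  55  57  57  53
0.192  60  55  54  56  55  56  55  55  55  55  56  56  56  55  
[... 13059 characters left out ...]
 56  56  56  57  56  55  56  57  56
0.236  52  55  51  50  51  53  54  57  56  57  61  61  62  61  61  61  59
0.237  53  55  56  57  56  56  57  57  57  57  85  92  92  91  89  89  79
0.238  54  56  58  58  57  58  58  58  58  62 101 127 126 123 118 122 108
0.239  56  61  59  59  61  63  62  62  74  93 114 137 137 133 125 132 126
0.24  69  89  71  59  86  96  94  94 108 126 132 138 137 135 128 133 131
0.241  82 116  85  65 116 128 127 128 131 136 138 138 137 135 128 132 132
0.242  84 124 112 102 131 138 136 137 135 137 139 139 137 132 128 133 131
0.243  82 126 135 134 139 139 137 138 136 137 139 139 137 127 128 133 131
0.244  82 127 141 140 140 139 137 137 137 137 139 137 136 123 129 133 131
```

The crank grip stands at the slide's -x side (θ ≈ 0.05 past three turns), so the jaw is at about 30 mm. The pointer covers the long line, allowing for parallax. Everything is in place, so I hand in.

```bash
python3 -c "
from station import ctrl
print(ctrl.finish_job())"
```

```text
the job is handed in; nothing more can be done
None
```

The job is handed in: all four jars stand upright in their own pockets, the carrier is in the last detent by the clamp, and the jaw was then cranked clockwise to the long line (about 30 mm by the wheel angle, with the pointer covering the line in the last picture).

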